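Lever open the filter hatch of a bench instrument and bin the clogged filter

TASK

The air filter of the white bench instrument is clogged. Push the blade of the spatula into the slot under the front edge of the grey filter cover and lever the cover up with it, not with the fingers, until its catches let go and it springs open; lay the spatula back on the bench, then lift out the dirty brown filter by its bar and put it in the yellow waste bin. Leave the cover standing open for the new filter, and leave the new blue filter, the tube rack and the bottle where they are.

Things in the scene. Friction and masses are not known exactly. Their poses are not given: they have to be found in the camera images.
- slot (a point): Middle of the mouth of the pry slot, a notch under the front edge of the grey cover, facing the robot and marked by a blue bar on the cover. 52 mm wide (y), 9 high, 34 deep; point half-way up it, in the plane of the cover's front edge. x points level, straight into the slot, y left along the cover's edge, z up. The slot's floor is the instrument's flat deck, 140 mm above the bench.
- deck_edge (a point): Front top edge of the white instrument's deck below the slot: the fulcrum, 6 mm in front of the slot's mouth and 4.5 mm below slot; axes as slot. From here the front face drops sheer to the bench, so a handle in front of it is free to go down. The instrument (fixed, 140 high) reaches from y -100 to +220 and to x +280 mm; sample lid 12 mm high on its deck at y 112 to 212.
- cover (a joint): Hinge of the grey louvred cover (172 long, 160 wide, 16 high, lying on the deck), rad: 0 shut, grows opening, stop at 1.75, past upright. Hinge line at deck height, 172 mm behind the slot's mouth, along its y. Two sprung catches hold it: about 8 N upward 30 mm inside the slot, through a rise of about 6 mm (0.04 rad); then it springs open by itself to the stop in about 2 s and stays.
- spatula_grip (a point): Middle of the spatula's black handle across and in height, 20 mm behind its front end, near the balance point. x points to the blade's tip, z up. Handle 95 long (x -75 to +20 mm here), 20 wide, 26 high, lying on the bench, this point 13 mm up. Rigid straight steel blade 105 long, 22 wide, 2.5 thick, level, half-way up the handle; its tip 125 mm ahead of this point. 0.1 kg.
- spatula_tip (a point): Middle of the end of the spatula's blade.
- filter_bar (a point): Centre of the pull bar of the dirty filter (dark frame, brown pleats) under the cover. Bar 60 long (x), 12 wide (y), 30 high, on the middle of a cartridge 80 (x) by 112 (y) by 20 high; point 15 mm above the cartridge's top face, 35 above its underside. Loose, 0.1 kg, in a well 88 (x) by 124 (y), 50 deep; the bar's top is level with the deck. The open cover stands 72 mm behind (+x).
- waste_in (a point): Centre of the inner floor of the yellow waste bin, 4 mm above the bench. Open-topped box 220 (x) by 200 (y) mm outside, 110 high, walls 4 mm; fixed.
- new_filter_mid (a point): Middle of the new filter (blue frame, white pleats, same size as the dirty one) lying on the bench; point 25 mm up. Bystander.
- rack_mid (a point): Middle of the blue rack of tubes, 170 by 90, 115 mm high; point 55 mm up. Bystander.
- bottle_mid (a point): Middle of the amber bottle, 68 across, 160 mm high; point 80 mm up. Bystander.
Not all that is in view belongs to the job. Of the things that look like the part that bears spatula_grip, the largest one is meant.

How it is judged:
On the way, in this order (a step that is already met when the one before it is completed fails the run):
1. the spatula lifts the cover against its catches (value of joint cover between 0.008 and 0.3 rad and contact force between spatula and cover above 2 N), for 0.04 s.
2. the cover has sprung open (value of joint cover above 1.4 rad), for 0.2 s.
3. the spatula lies on the bench again (height (world z) of spatula_grip below 0.03 m and contact force between the fingers and spatula below 0.1 N and linear speed of spatula below 0.03 m/s), for 0.1 s.
4. the dirty filter is lifted clear of the well (height (world z) of filter_bar above 0.185 m), for 0.1 s.
At the end, for the whole second after the job is handed in: The dirty filter lies at rest inside the yellow bin (the middle of its bar between the walls and less than 85 mm above the bin's floor), the cover stands open (more than 1.4 rad), and the spatula lies at rest on the bench (middle of its handle less than 30 mm up), not in the bin (x of filter_bar in the frame of waste_in between -0.106 and 0.106 m and y of filter_bar in the frame of waste_in between -0.096 and 0.096 m and z of filter_bar in the frame of waste_in below 0.085 m and linear speed of each of filter, spatula below 0.03 m/s and value of joint cover above 1.4 rad and height (world z) of spatula_grip below 0.03 m and (x of spatula_grip in the frame of waste_in above 0.11 m or x of spatula_grip in the frame of waste_in below -0.11 m or y of spatula_grip in the frame of waste_in above 0.1 m or y of spatula_grip in the frame of waste_in below -0.1 m)); the robot touches nothing.
It fails at once if the fingers touch the cover with more than 3 N while it is not yet open (contact force between the fingers and cover above 3 N and value of joint cover below 0.3 rad).
It fails at once if the new filter is moved by more than 30 mm (distance of new_filter_mid from where it was at the start of the episode above 0.03 m).
It fails at once if the tube rack is moved by more than 30 mm (distance of rack_mid from where it was at the start of the episode above 0.03 m).
It fails at once if the bottle is moved by more than 30 mm (distance of bottle_mid from where it was at the start of the episode above 0.03 m).
It also fails if it takes over 72 s, if anything falls off the work surface, if the arm or the gripper's body presses on something with over 40 N, if the wrist force passes 120 N, or if a joint passes its speed limit or range.

ROBOT

A 7-joint arm with a two-finger parallel gripper is mounted at the origin on the work surface. World frame = base frame: x ahead of the robot, y to its left, z up, the work surface at z = 0. Lengths are in m, angles in rad, forces in N, time in s.
With the tool pointing down it reaches from about 0.35 to 0.9 m from the base axis. Payload 8.1 kg.
Tool frame: the origin (TCP) lies midway between the tips of the shut fingers; the grasp point (between the pads) lies 19 mm behind it (arm.grip_point_offset is the distance from the TCP to the grasp point, in m); z points along the fingers, y is the direction in which the jaws open and shut (so a half turn about z gives the same grasp; the last joint's range is limited). The gripper opens to 92 mm and grips with 3 to 60 N. Pads are 19 mm wide; open, the fingers measure 130 mm over their backs; the gripper's body (75 mm by 190 mm) begins 47 mm behind the grasp point.
Start: joints at [-1.246, 0.434, 0.025, 1.573, -0.012, 1.134, -0.075], TCP at [0.259, 0.569, 0.227] pointing down, gripper open.
Joint ranges: [-2.62, 2.62], [-0.44, 2.09], [-1.27, 1.32], [0.08, 2.57], [-1.32, 4.46], [0.12, 2], [-2.74, 2.74]. Speed limits (rad/s): [2.22, 2.22, 3.01, 3.01, 3.14, 3.14, 3.14].

INTERFACE

Orientations are given as [roll, pitch, yaw] about the fixed x, y, z axes, in that order (R = Rz(yaw) Ry(pitch) Rx(roll)).
In Python, from station import telemetry, cams, job, arm gives the robot as it stands.
- The arm moves only by the tool servo_tool, never from a script. Its argument "increments" is text: rows parted by semicolons, each of 7 numbers parted by spaces: the shift along the tool's x, y, z scaled (see below), then the turn, a rotation vector about the tool's x, y, z scaled (see below), then the closure, from 0 (fully open) to 1 (shut). In form: dx dy dz rx ry rz fingers; .... A call has 1 to 5 rows; each row is the pose to reach, as a shift and turn from the pose commanded when the call began, along the tool's axes at that moment, turning the shorter way round; what a row does not reach only later rows make up. The controller multiplies each number of a shift by 80 cm and each number of a turn by 360 degrees. A row lasts 1/12 s, in which the tool goes at most 41.7 mm and 7.16 degrees, less where a joint would pass 70% of its speed; a pose out of reach is approached as far as the arm can. A call with a number of a shift or a turn outside -1 to 1 is refused whole. A call with a gripper value outside its range is refused whole. The fingers move at their own pace and stop on an object; the grip force is fixed at half the most. Time passes only in rows, so rows that repeat a pose let the fingers close. It gives the time, the measured TCP pose, the force and the opening at its end, in the units of the state.
- telemetry.read_state(): the state, without advancing time (a new reading comes with each control period).
- cams.snapshot(name): name is "side" or "top" or "wrist"; returns a dict with "color" (480x640x3 uint8, blue, green, red), "fx", "fy", "cx", "cy" (pixels), "world_from_camera" (4x4, takes a point from camera to world coordinates); the wrist camera has in their place "mount" (4x4, takes a point from camera to tool coordinates, whose origin is the TCP and whose axes are the flange's). Camera axes: x right, y down, z forward; pixel columns grow to the right and rows downward; lengths in m; the calibration is good to about 2 mm. A picture is of the moment at which its call begins: read the wrist's pose just before it. There is no depth.
- job.job_done(): hands the job in, once; it reports no verdict.
Trained networks look in the newest picture that a camera, given by its name, has taken for a name from the list of things; names that differ only in an ending like _2 or _b are one class to them, and where a whole thing is asked for, a point or a joint stands for the part that bears it (a point fixed in the world has none). Each returns a list of dicts, best first, with "conf" (0 to 1); they miss things now and then, are a little off and sometimes report something else, mostly with a low value. They report only what shows in the picture. A call takes as long as a camera call. They do not tell look-alikes from the thing itself.
- cams.recognise(camera, thing): "xy" ([column, row] in pixels, amid what is visible of it).
- cams.silhouettes(camera, thing): "region" (480x640 bool, what is visible of it) and "xy" ([column, row] in pixels, amid what is visible of it).
The state is a dict: "time": time; "joint_pos": joint angles; "dq": joint speeds; "joint_efforts": joint torques, N m; "ee_pos": TCP position; "eef_rot": TCP orientation; "force": force on the tool from outside, world axes, zero at the start; "wrist_torque": the same for the moment, N m; "finger_gap": opening from 0.0 (shut) to 1.0 (fully open).
Only numpy, scipy, OpenCV 4.12 (cv2) and the standard library are available. Lean on these libraries where they do the work, as an engineer would, in place of code of your own. Each camera call takes 0.05 s, during which the arm holds its last target. There are 200 camera calls.

## Working session

There is one attempt and no reset: what is moved stays moved. The work goes in short steps, Python scripts to look and compute and a tool call to move; the robot and the scene stay as the last step left them, time stands still between calls to the robot, and variables do not carry over. Pictures are saved under pics/ and viewed, on a budget of 18 in all, crops included, one or two more only if the job needs it, and the job is handed in when it is done.

Besides the shell and the picture viewer there is one more tool, called after ">>>" as name(argument=value, ...) on one line, values as JSON. servo_tool: Moves the arm, as the interface text tells. Its arguments: {"type":"object","properties":{"increments":{"type":"string"}},"required":["increments"]}

```bash
mkdir -p pics; cat > h.py <<'E'
import numpy as np, cv2
from station import telemetry, cams, job, arm
from scipy.spatial.transform import Rotation as R
def cam(name):
    s=telemetry.read_state(); c=cams.snapshot(name)
    if 'world_from_camera' in c: W=np.array(c['world_from_camera'])
    else:
        T=np.eye(4); T[:3,:3]=R.from_euler('xyz',s['eef_rot']).as_matrix(); T[:3,3]=s['ee_pos']; W=T@np.array(c['mount'])
    c['W']=W; return c
def ray(c,xy):
    d=np.array([(xy[0]-c['cx'])/c['fx'],(xy[1]-c['cy'])/c['fy'],1.]); return c['W'][:3,3],c['W'][:3,:3]@d
def onz(c,xy,z):
    o,d=ray(c,xy); return o+d*(z-o[2])/d[2]
def tri(c1,a,c2,b):
    o1,d1=ray(c1,a);o2,d2=ray(c2,b)
    t=np.linalg.lstsq(np.c_[d1,-d2],o2-o1,rcond=None)[0]
    p,q=o1+d1*t[0],o2+d2*t[1]; return (p+q)/2,np.linalg.norm(p-q)
def proj(c,p):
    q=np.linalg.inv(c['W'])@np.r_[p,1]; return np.array([c['fx']*q[0]/q[2]+c['cx'],c['fy']*q[1]/q[2]+c['cy']])
E
python3 - <<'E'
from h import *
np.set_printoptions(precision=4,suppress=True)
s=telemetry.read_state();print(s,arm.grip_point_offset)
z=dict(slot=.1445,deck_edge=.14,spatula_grip=.013,spatula_tip=.013,filter_bar=.125,waste_in=.004,new_filter_mid=.025,rack_mid=.055,bottle_mid=.08,cover=.15)
for n in['top','side']:
    c=cam(n);cv2.imwrite(f'pics/{n}0.png',c['color']);print(n,c['fx'],c['W'])
    for t in z:
        print(t,[(np.round(d['xy']).tolist(),round(d['conf'],2),onz(c,d['xy'],z[t])) for d in cams.recognise(n,t)])
E
```

```text
{'time': 0.0, 'joint_pos': array([-1.2456,  0.4352,  0.025 ,  1.5741, -0.0116,  1.134 , -0.0751]), 'dq': array([ 0.0004, -0.0008,  0.0005,  0.0001,  0.0001, -0.0008, -0.0008]), 'joint_efforts': array([  0.0007, -66.7855,   0.9851, -31.4452,  -0.0605,   0.0427,
         0.0002]), 'ee_pos': array([0.2591, 0.5682, 0.2259]), 'eef_rot': array([-3.14  ,  0.0001,  2.7137]), 'force': array([ 0.4966, -0.3526,  0.3002]), 'wrist_torque': array([ 0.0518, -0.0127, -0.01  ]), 'finger_gap': 0.9975447967049381} 0.0188
top 481.3908781646173 [[ 0.0142 -0.9804  0.1964  0.2485]
 [-0.9999 -0.013   0.0076  0.0823]
 [-0.0049 -0.1965 -0.9805  1.5399]
 [ 0.      0.      0.      1.    ]]
slot [([347.0, 171.0], 0.74, array([0.7215, 0.0234, 0.1445]))]
deck_edge [([349.0, 171.0], 0.6, array([0.7238, 0.016 , 0.14  ]))]
spatula_grip [([260.0, 284.0], 0.82, array([0.3895, 0.291 , 0.013 ])), ([305.0, 271.0], 0.62, array([0.4312, 0.1498, 0.013 ])), ([216.0, 326.0], 0.62, array([0.2568, 0.4237, 0.013 ])), ([366.0, 180.0], 0.2, array([ 0.7371, -0.0474,  0.013 ]))]
spatula_tip [([210.0, 326.0], 0.71, array([0.2562, 0.44
[... 813 characters left out ...]
[0.8137, 0.0354, 0.14  ]))]
spatula_grip [([288.0, 346.0], 0.91, array([0.4005, 0.2961, 0.013 ])), ([287.0, 424.0], 0.66, array([0.2553, 0.4383, 0.013 ]))]
spatula_tip [([290.0, 348.0], 0.9, array([0.393 , 0.2961, 0.013 ])), ([316.0, 297.0], 0.79, array([0.4575, 0.138 , 0.013 ])), ([289.0, 425.0], 0.59, array([0.2503, 0.4377, 0.013 ]))]
filter_bar []
waste_in [([434.0, 199.0], 0.76, array([ 0.4798, -0.3972,  0.004 ]))]
new_filter_mid [([169.0, 312.0], 0.92, array([0.6739, 0.4336, 0.025 ]))]
rack_mid [([150.0, 356.0], 0.67, array([0.5782, 0.5519, 0.055 ])), ([290.0, 347.0], 0.36, array([0.3727, 0.3151, 0.055 ]))]
bottle_mid []
cover [([279.0, 171.0], 0.62, array([ 0.7681, -0.0332,  0.15  ]))]
```

View pics/top0.png

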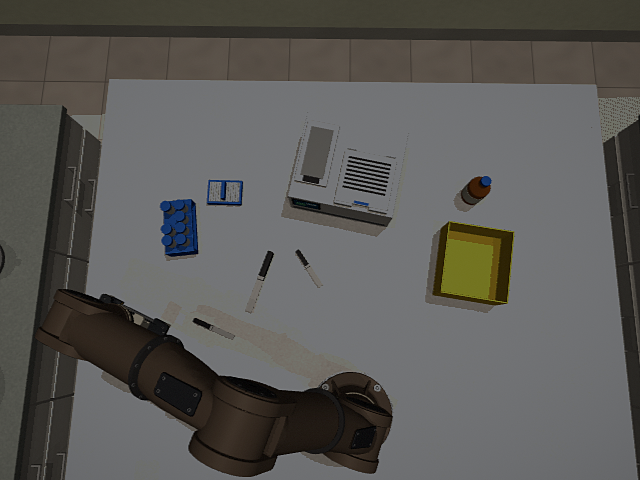

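View pics/side0.png

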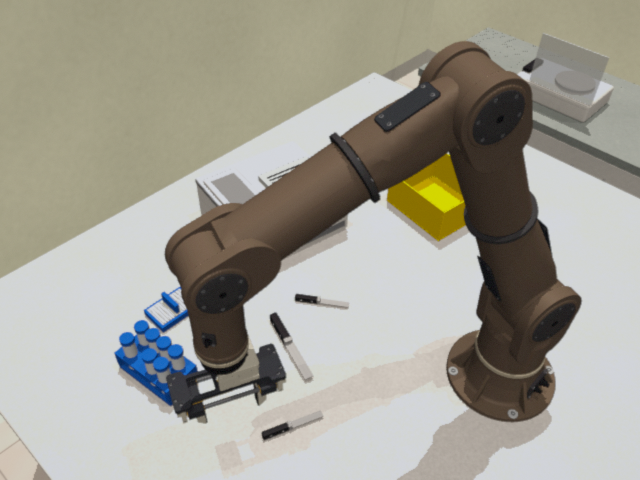

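Three look-alikes in the top view: big spatula at (260,281), small ones at (309,269) and (213,328). The big one is the longest, so it is my choice. The slot's blue bar is at about (361,204), the bin at (476,262). I'll check a close crop and measure.

```bash
python3 - <<'E'
from h import *
np.set_printoptions(precision=4,suppress=True)
c=cam('top');im=c['color']
a=cv2.resize(im[235:345,190:330],None,fx=3.9,fy=3.9,interpolation=cv2.INTER_CUBIC)[:429,:400]
a=cv2.resize(im[240:340,190:330],(560,400),interpolation=cv2.INTER_CUBIC)
b=cv2.resize(im[110:235,280:410],(208*2,400),interpolation=cv2.INTER_CUBIC)
cv2.imwrite('pics/crop.png',cv2.resize(np.hstack([a,b]),None,fx=.8,fy=.8))
for n in['top','side']:
    c=cam(n)
    for d in cams.silhouettes(n,'spatula_grip'):
        pts=np.argwhere(d['region'])[:,::-1].astype(float)
        w=np.array([onz(c,p,.013)[:2] for p in pts]);m=w.mean(0)
        u=np.linalg.svd(w-m,full_matrices=False)[2][0];t=(w-m)@u
        print(n,d['conf'],d['xy'],m,'dir',u,np.degrees(np.arctan2(u[1],u[0])),'ext',t.min(),t.max(),m+u*t.min(),m+u*t.max())
c=cam('top')
for d in cams.silhouettes('top','cover')[:1]:
    cs=max(cv2.findContours(d['region'].astype(np.uint8),0,2)[0],key=len)
    q=cv2.boxPoints(cv2.minAreaRect(cs));print(q);print(np.array([onz(c,p,.156) for p in q]))
for p in [(361,204),(283.5,199),(391,216),(438,304),(507,306),(513,229),(446,224)]: print(p,onz(c,p,.148),onz(c,p,.11))
# blue bar
hsv=cv2.cvtColor(c['color'],cv2.COLOR_BGR2HSV)[190:215,335:385];ys,xs=np.nonzero((hsv[...,0]>95)&(hsv[...,0]<125)&(hsv[...,1]>110));print('blue',xs.mean()+335,ys.mean()+190,len(xs),xs.min()+335,xs.max()+335,onz(c,(xs.mean()+335,ys.mean()+190),.152))
E
```

```text
top 0.75 [257.5, 278.9] [0.4025 0.292 ] dir [-0.9459  0.3244] 161.07068400343334 ext -0.09687048015148357 0.10328480356393638 [0.4941 0.2606] [0.3048 0.3255]
top 0.61 [307.1, 270.1] [0.4412 0.1381] dir [-0.8292 -0.5589] -146.02132529567632 ext -0.07111218663853826 0.06611308537462676 [0.5002 0.1778] [0.3864 0.1011]
top 0.48 [218.2, 331.0] [0.2453 0.422 ] dir [-0.3772 -0.9261] -112.16045225442083 ext -0.07026841136333022 0.05836938790648401 [0.2718 0.487 ] [0.2233 0.3679]
side 0.84 [291.4, 424.4] [0.249  0.4359] dir [0.3818 0.9243] 67.55729778588197 ext -0.07368197347657923 0.06359643351766534 [0.2209 0.3678] [0.2733 0.4947]
side 0.8 [290.2, 344.0] [0.4019 0.2889] dir [-0.9442  0.3294] 160.76736022303498 ext -0.10449120400638107 0.10333880950442632 [0.5006 0.2544] [0.3043 0.3229]
side 0.69 [318.3, 300.6] [0.4456 0.1416] dir [-0.8306 -0.5569] -146.15999111184823 ext -0.06529074112656023 0.07545506805583806 [0.4998 0.178 ] [0.3829 0.0996]
[[333.1923 203.0385]
 [344.1154 148.4231]
 [396.8077 158.9615]
 [385.8846 213.5769]]
[[ 0.6184  0.0633  0.156 ]
 [ 0.7903  0.0318  0.156 ]
 [ 0.7586 -0.1277  0.156 ]
 [ 0.5883 -0.0927  0.156 ]]
(361, 204) [ 0.6187 -0.0198  0.148 ] [ 0.6288 -0.0226  0.11  ]
(283.5, 199) [0.6311 0.212  0.148 ] [0.6416 0.2155 0.11  ]
(391, 216) [ 0.583  -0.1088  0.148 ] [ 0.5922 -0.114   0.11  ]
(438, 304) [ 0.326  -0.2397  0.148 ] [ 0.3281 -0.2484  0.11  ]
(507, 306) [ 0.3231 -0.4364  0.148 ] [ 0.3251 -0.4505  0.11  ]
(513, 229) [ 0.5483 -0.4677  0.148 ] [ 0.5565 -0.4827  0.11  ]
(446, 224) [ 0.5609 -0.271   0.148 ] [ 0.5694 -0.2806  0.11  ]
blue 361.0526315789474 202.78947368421052 38 354 368 [ 0.6213 -0.0197  0.152 ]
```

View pics/crop.png

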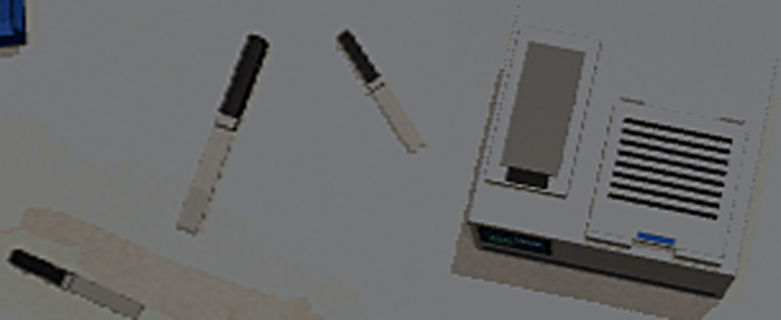

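Picture: the big spatula lies mid-left with its black handle towards the instrument and the blade towards the robot. The smaller two are decoys. The cover's blue bar and notch are visible. The measured length is 0.204 m (200 expected) and the cover is 0.159 x 0.175 m, which agrees with the given sizes. Next I move above the spatula.

```bash
cat >> h.py <<'E'
def Rt(yaw,pitch=0): # tool down, yaw deg; pitch>0: tool's x axis dips? (rotation about tool y)
    return R.from_euler('z',yaw,degrees=True)*R.from_euler('x',180,degrees=True)*R.from_euler('y',pitch,degrees=True)
def plan(targets,start=None):
    "targets: list of (pos,R,grip,n) -> calls; each call from the previous commanded pose"
    s=telemetry.read_state()
    p,q=(s['ee_pos'],R.from_euler('xyz',s['eef_rot'])) if start is None else start
    for P,Q,g in targets:
        P=np.array(P,float); d=np.linalg.norm(P-p); rv=(q.inv()*Q).as_rotvec(); a=np.degrees(np.linalg.norm(rv))
        rows=max(d/.0417,a/7.16); n=max(1,int(np.ceil(rows/4.6)))
        q0,p0=q,p
        for k in range(1,n+1):
            Pk=p0+(P-p0)*k/n; Qk=q0*R.from_rotvec(rv*k/n)
            x=np.r_[q.inv().apply(Pk-p)/.8,(q.inv()*Qk).as_rotvec()/(2*np.pi)]
            x=np.round(x,4); print(' '.join(f'{v:g}' for v in x),g,' rows~%.1f'%(rows/n))
            p=p+q.apply(x[:3]*.8); q=q*R.from_rotvec(x[3:]*2*np.pi)
    print('end',p,q.as_euler('xyz'))
E
python3 - <<'E'
from h import *
plan([((.40,.29,.24),Rt(161),0)])
E
```

```text
-0.1523 -0.122 -0.0083 0 0 -0.0077 0  rows~3.7
-0.1462 -0.1292 -0.0083 0 0 -0.0076 0  rows~3.7
end [0.40002432 0.28998759 0.24000691] [3.14158671e+00 1.38159719e-05 2.80983753e+00]
```

>>> servo_tool(increments="-0.152 -0.122 -0.008 0 0 -0.008 0;-0.152 -0.122 -0.008 0 0 -0.008 0;-0.152 -0.122 -0.008 0 0 -0.008 0;-0.152 -0.122 -0.008 0 0 -0.008 0;-0.152 -0.122 -0.008 0 0 -0.008 0")

```text
time: 1.87
ee_pos: [0.334, 0.4228, 0.2338]
eef_rot: [-3.14, 0.003, 2.755]
force: [0.2, -0.3, -0.1]
finger_gap: 0.997
```

>>> servo_tool(increments="-0.146 -0.129 -0.008 0 0 -0.008 0;-0.146 -0.129 -0.008 0 0 -0.008 0;-0.146 -0.129 -0.008 0 0 -0.008 0;-0.146 -0.129 -0.008 0 0 -0.008 0;-0.146 -0.129 -0.008 0 0 -0.008 0")

```text
time: 2.28
ee_pos: [0.4036, 0.284, 0.2401]
eef_rot: [-3.14, 0.003, 2.805]
force: [-0.7, -0.2, -0.1]
finger_gap: 1.0
```

```bash
cat > sp.py <<'E'
from h import *
np.set_printoptions(precision=4,suppress=True)
s=telemetry.read_state();print(s['time'],s['ee_pos'],s['eef_rot'],s['joint_pos'])
c=cam('wrist');cv2.imwrite('pics/w1.png',c['color'])
for t in ['spatula_grip','spatula_tip']: print(t,[(d['xy'],d['conf'],onz(c,d['xy'],.013)) for d in cams.recognise('wrist',t)])
for d in cams.silhouettes('wrist','spatula_grip'):
        pts=np.argwhere(d['region'])[::7,::-1].astype(float)
        w=np.array([onz(c,p,.02)[:2] for p in pts]);m=w.mean(0)
        u=np.linalg.svd(w-m,full_matrices=False)[2][0];t=(w-m)@u
        print(d['conf'],d['xy'],m,'dir',u,np.degrees(np.arctan2(u[1],u[0])),'ends',m+u*t.min(),m+u*t.max())
for n in ['side']:
    c=cam(n)
    for t in ['slot','deck_edge','filter_bar']: print(n,t,[(d['xy'],round(d['conf'],2),onz(c,d['xy'],.1445)) for d in cams.recognise(n,t)])
    hsv=cv2.cvtColor(c['color'],cv2.COLOR_BGR2HSV)
    cv2.imwrite('pics/s1.png',c['color'])
E
python3 sp.py
```

```text
2.2833 [0.4036 0.284  0.2401] [-3.1404  0.0026  2.8054] [-0.8188  0.206   0.114   1.8735 -0.0234  1.0633  0.5388]
spatula_grip [([329.7, 194.2], 0.75, array([0.3921, 0.2961, 0.013 ])), ([461.5, 1.3], 0.74, array([0.2693, 0.4612, 0.013 ]))]
spatula_tip [([183.0, 273.4], 0.86, array([0.42 , 0.124, 0.013])), ([457.9, 4.1], 0.64, array([0.2704, 0.4577, 0.013 ]))]
0.68 [179.7, 271.5] [0.423  0.1322] dir [0.8066 0.5911] 36.238032012144416 ends [0.3848 0.1042] [0.4741 0.1696]
0.64 [328.9, 192.0] [0.3919 0.2936] dir [ 0.9472 -0.3206] -18.701999671266844 ends [0.3058 0.3228] [0.4945 0.2589]
0.56 [455.3, 1.7] [0.2692 0.4503] dir [0.3572 0.934 ] 69.07166999296359 ends [0.2441 0.3847] [0.2837 0.4882]
side slot [([248.5, 201.2], 0.89, array([0.7388, 0.1073, 0.1445]))]
side deck_edge [([249.9, 201.8], 0.56, array([0.7343, 0.1063, 0.1445]))]
side filter_bar []
```

View pics/w1.png

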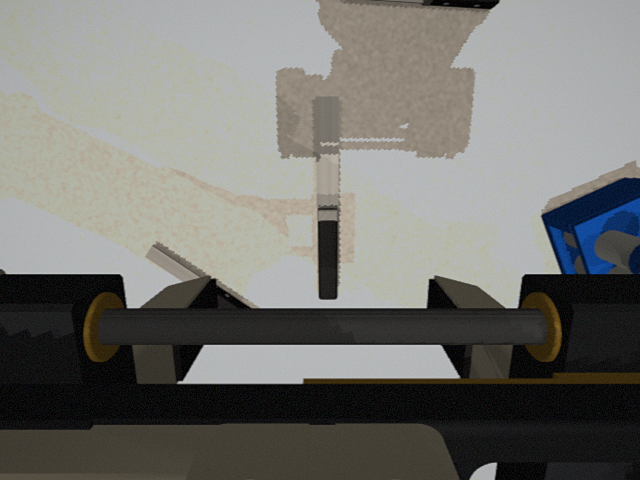

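The wrist picture shows the spatula lined up with the tool: tip (327,97), handle front (328,208), handle end (328,298). Both views agree.

```bash
python3 - <<'E'
from h import *
np.set_printoptions(precision=4,suppress=True)
c=cam('wrist')
t=onz(c,(327.5,97),.014);f=onz(c,(328,216),.02);e=onz(c,(328,298),.022);print(t,f,e,np.linalg.norm(t-e),np.linalg.norm(t-f))
u=(t-e)[:2];u/=np.linalg.norm(u);yaw=np.degrees(np.arctan2(u[1],u[0]));g1=t[:2]-.125*u;g2=e[:2]+.075*u;print(yaw,g1,g2)
g=(g1+g2)/2
plan([((*g,.05),Rt(yaw),.3),((*g,.005),Rt(yaw),.3)])
E
```

```text
[0.3004 0.3305 0.014 ] [0.4061 0.2957 0.02  ] [0.4877 0.2686 0.022 ] 0.19743538459229226 0.11144614723076623
161.68833282741136 [0.4191 0.2913] [0.4165 0.2921]
-0.0216 0.0078 0.2367 -0 -0 -0.0009 0.3  rows~4.6
-0 -0 0.0563 -0 -0 -0 0.3  rows~1.1
end [0.4177 0.2917 0.005 ] [-3.1415 -0.0002  2.8218]
```

```bash
python3 - <<'E'
from h import *
g=(.4235,.2845)
print(telemetry.read_state()['ee_pos'])
plan([((*g,.05),Rt(161.3),.3),((*g,.005),Rt(161.3),.3)])
E
```

```text
[0.39942929 0.29135296 0.23937993]
-0.0313 0.0015 0.2367 -0 -0 0.0001 0.3  rows~4.6
-0 0 0.0563 -0 -0 0 0.3  rows~1.1
end [0.42347342 0.28447242 0.00497357] [-3.14146179e+00 -2.47836364e-04  2.81547586e+00]
```

>>> servo_tool(increments="-0.031 0.002 0.237 0 0 0 0.3;-0.031 0.002 0.237 0 0 0 0.3;-0.031 0.002 0.237 0 0 0 0.3;-0.031 0.002 0.237 0 0 0 0.3;-0.031 0.002 0.237 0 0 0 0.3")

```text
time: 3.15
ee_pos: [0.4227, 0.2831, 0.0463]
eef_rot: [-3.139, -0.002, 2.815]
force: [0.0, -0.1, -0.1]
finger_gap: 0.716
```

>>> servo_tool(increments="0 0 0.028 0 0 0 0.3;0 0 0.056 0 0 0 0.3;0 0 0.056 0 0 0 0.3;0 0 0.056 0 0 0 0.6;0 0 0.056 0 0 0 1")

```text
time: 3.57
ee_pos: [0.4241, 0.2844, 0.0059]
eef_rot: [3.141, 0.0, 2.815]
force: [0.8, -0.6, -0.4]
finger_gap: 0.604
```

>>> servo_tool(increments="0 0 0 0 0 0 1;0 0 0 0 0 0 1;0 0 0 0 0 0 1;0 0 0 0 0 0 1;0 0 0 0 0 0 1")

```text
time: 3.98
ee_pos: [0.4241, 0.2841, 0.0056]
eef_rot: [3.141, 0.0, 2.814]
force: [-0.3, -0.3, -0.9]
finger_gap: 0.239
```

>>> servo_tool(increments="0 0 -0.05 0 0 0 1;0 0 -0.1 0 0 0 1;0 0 -0.15 0 0 0 1;0 0 -0.2 0 0 0 1;0 0 -0.2 0 0 0 1")

```text
time: 4.4
ee_pos: [0.4271, 0.2862, 0.1724]
eef_rot: [3.132, 0.006, 2.814]
force: [1.7, 0.1, -1.7]
finger_gap: 0.216
```

```bash
python3 - <<'E'
from h import *
s=telemetry.read_state();print(s['time'],s['ee_pos'],s['eef_rot'],s['joint_pos'],s['wrist_torque'])
for n in ['side','wrist']:
    c=cam(n);cv2.imwrite(f'pics/{n}2.png',c['color'])
    for t in ['slot','deck_edge','spatula_tip','spatula_grip']: print(n,t,[(d['xy'],round(d['conf'],2),onz(c,d['xy'],.1445)) for d in cams.recognise(n,t)])
E
```

```text
4.4 [0.42714408 0.28620246 0.17240754] [3.13211124 0.0056125  2.81378749] [-0.78520572  0.30455386  0.11506591  1.92739691 -0.04439416  0.9009959
  0.59481718] [ 0.09949767 -0.1212486  -0.05078289]
side slot [([247.0, 206.3], 0.71, array([0.72628876, 0.12363994, 0.1445    ]))]
side deck_edge [([247.2, 207.1], 0.9, array([0.72354892, 0.12537557, 0.1445    ]))]
side spatula_tip [([289.2, 427.7], 0.82, array([0.19262639, 0.4904906 , 0.1445    ])), ([296.0, 313.1], 0.74, array([0.38112537, 0.28535256, 0.1445    ])), ([314.6, 301.2], 0.55, array([0.37558399, 0.23172118, 0.1445    ]))]
side spatula_grip [([313.9, 300.9], 0.82, array([0.3773235 , 0.23219761, 0.1445    ])), ([288.1, 424.8], 0.69, array([0.19846759, 0.48771724, 0.1445    ])), ([293.4, 313.7], 0.57, array([0.38402333, 0.29058715, 0.1445    ]))]
wrist slot []
wrist deck_edge []
wrist spatula_tip [([319.4, 158.6], 0.84, array([0.3672939 , 0.30118832, 0.1445    ])), ([122.6, 266.1], 0.72, array([0.38465823, 0.19577801, 0.1445    ]))]
wrist spatula_grip [([121.0, 267.6], 0.98, array([0.38509491, 0.19471767, 0.1445    ])), ([323.5, 163.0], 0.69, array([0.36970322, 0.30230138, 0.1445    ]))]
```

View pics/side2.png

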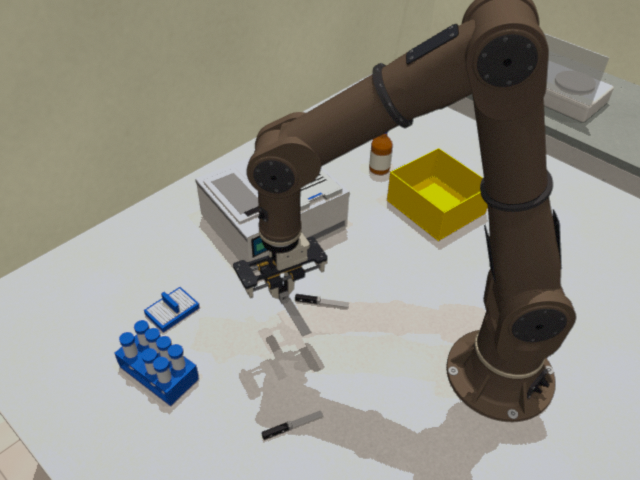

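The spatula is held. The side view shows the gripper with the blade below it, and the blue slot bar at about (316,197). Next: swing it round in front of the slot.

```bash
python3 - <<'E'
from h import *
np.set_printoptions(precision=4,suppress=True)
def blue(c,r):
    y0,y1,x0,x1=r;h=cv2.cvtColor(c['color'],cv2.COLOR_BGR2HSV)[y0:y1,x0:x1];ys,xs=np.nonzero((h[...,0]>95)&(h[...,0]<125)&(h[...,1]>110));return np.array([xs.mean()+x0,ys.mean()+y0]),len(xs),xs.min()+x0,xs.max()+x0
t=cam('top');s=cam('side');b1=blue(t,(190,215,335,385));b2=blue(s,(185,208,300,335));print(b1,b2,tri(t,b1[0],s,b2[0]))
plan([((.43,.15,.26),Rt(75),1),((.423,.018,.26),Rt(-10.7),1)])
E
```

```text
(array([361.0526, 202.7895]), 38, np.int64(354), np.int64(368)) (array([314.55, 195.65]), 20, np.int64(309), np.int64(320)) (array([ 0.6191, -0.0193,  0.1594]), np.float64(0.0005869890938397782))
-0.0204 -0.052 -0.0397 -0.0001 0 0.0798 1  rows~4.0
-0.0428 -0.0358 -0.0398 -0 0 0.0799 1  rows~4.0
-0.0547 -0.0107 -0.0397 -0.0001 0 0.0798 1  rows~4.0
-0.0539 0.0114 0 0 -0 0.0794 1  rows~4.0
-0.0419 0.0358 0 0 -0 0.0793 1  rows~4.0
-0.0197 0.0514 0 0 -0 0.0794 1  rows~4.0
end [0.423 0.018 0.26 ] [ 3.1414 -0.0002 -0.1867]
```

>>> servo_tool(increments="-0.02 -0.052 -0.04 0 0 0.08 1;-0.02 -0.052 -0.04 0 0 0.08 1;-0.02 -0.052 -0.04 0 0 0.08 1;-0.02 -0.052 -0.04 0 0 0.08 1;-0.02 -0.052 -0.04 0 0 0.08 1")

```text
time: 5.42
ee_pos: [0.4258, 0.2393, 0.1973]
eef_rot: [3.141, -0.0, 2.305]
force: [-0.6, 0.2, -1.2]
finger_gap: 0.217
```

>>> servo_tool(increments="-0.043 -0.036 -0.04 0 0 0.08 1;-0.043 -0.036 -0.04 0 0 0.08 1;-0.043 -0.036 -0.04 0 0 0.08 1;-0.043 -0.036 -0.04 0 0 0.08 1;-0.043 -0.036 -0.04 0 0 0.08 1")

```text
time: 5.83
ee_pos: [0.4277, 0.1946, 0.2292]
eef_rot: [3.141, -0.0, 1.807]
force: [0.2, 0.7, -0.9]
finger_gap: 0.216
```

>>> servo_tool(increments="-0.055 -0.011 -0.04 0 0 0.08 1;-0.055 -0.011 -0.04 0 0 0.08 1;-0.055 -0.011 -0.04 0 0 0.08 1;-0.055 -0.011 -0.04 0 0 0.08 1;-0.055 -0.011 -0.04 0 0 0.08 1")

```text
time: 6.25
ee_pos: [0.4295, 0.1498, 0.2611]
eef_rot: [3.142, 0.0, 1.307]
force: [0.3, 0.3, -0.6]
finger_gap: 0.211
```

>>> servo_tool(increments="-0.054 0.011 0 0 0 0.08 1;-0.054 0.011 0 0 0 0.08 1;-0.054 0.011 0 0 0 0.08 1;-0.054 0.011 0 0 0 0.08 1;-0.054 0.011 0 0 0 0.08 1")

```text
time: 6.67
ee_pos: [0.4266, 0.1059, 0.2609]
eef_rot: [-3.142, 0.001, 0.807]
force: [-0.2, 0.2, -0.9]
finger_gap: 0.215
```

>>> servo_tool(increments="-0.042 0.036 0 0 0 0.079 1;-0.042 0.036 0 0 0 0.079 1;-0.042 0.036 0 0 0 0.079 1;-0.042 0.036 0 0 0 0.079 1;-0.042 0.036 0 0 0 0.079 1")

```text
time: 7.08
ee_pos: [0.424, 0.0617, 0.2609]
eef_rot: [3.141, 0.0, 0.312]
force: [-0.1, -0.2, -1.3]
finger_gap: 0.21
```

>>> servo_tool(increments="-0.02 0.051 0 0 0 0.079 1;-0.02 0.051 0 0 0 0.079 1;-0.02 0.051 0 0 0 0.079 1;-0.02 0.051 0 0 0 0.079 1;-0.02 0.051 0 0 0 0.079 1")

```text
time: 7.5
ee_pos: [0.4212, 0.018, 0.261]
eef_rot: [3.141, 0.0, -0.184]
force: [-0.9, 0.6, -1.2]
finger_gap: 0.214
```

>>> servo_tool(increments="0 0 0 0 0 0 1;0 0 0 0 0 0 1;0 0 0 0 0 0 1")

```text
time: 7.75
ee_pos: [0.4212, 0.0181, 0.2611]
eef_rot: [3.141, 0.0, -0.183]
force: [-0.5, 0.8, -1.4]
finger_gap: 0.212
```

```bash
python3 - <<'E'
from h import *
np.set_printoptions(precision=4,suppress=True)
s=telemetry.read_state();print(s['time'],s['ee_pos'],s['eef_rot'],s['joint_pos'],s['force'])
T=R.from_euler('xyz',s['eef_rot'])
c=cam('wrist');cv2.imwrite(f'pics/w3.png',c['color']); np.save('W3.npy',c['W']);print(c['fx'],c['cx'],c['cy'])
for t,z in [('slot',.1445),('deck_edge',.14),('cover',.156),('spatula_tip',.26),('spatula_grip',.26)]: print(t,[(d['xy'],round(d['conf'],2),onz(c,d['xy'],z)) for d in cams.recognise('wrist',t)])
for nm in ['side','top']:
    k=cam(nm);cv2.imwrite(f'pics/{nm}3.png',k['color'])
    for d in cams.recognise(nm,'spatula_tip'): print(nm,d['xy'],d['conf'])
E
```

```text
7.75 [0.4212 0.0181 0.2611] [ 3.1414  0.0001 -0.1826] [-0.7389  0.0442  0.6065  2.0163 -0.0282  1.0894 -1.8731] [-0.4935  0.8359 -1.3688]
387.02954553609635 322.0241954129947 241.52094758340687
slot [([239.8, 7.4], 0.63, array([0.5782, 0.042 , 0.1445]))]
deck_edge [([240.7, 9.7], 0.85, array([0.5783, 0.0423, 0.14  ]))]
cover []
spatula_tip [([320.9, 161.7], 0.79, array([0.4802, 0.0078, 0.26  ])), ([205.6, 201.9], 0.61, array([0.4729, 0.0572, 0.26  ]))]
spatula_grip [([326.4, 160.2], 0.84, array([0.4804, 0.0055, 0.26  ])), ([207.6, 204.8], 0.66, array([0.4716, 0.0567, 0.26  ]))]
side [288.3, 427.1] 0.93
side [377.3, 220.2] 0.85
side [318.3, 298.2] 0.84
top [310.1, 267.6] 0.7
top [216.6, 331.0] 0.62
```

View pics/w3.png

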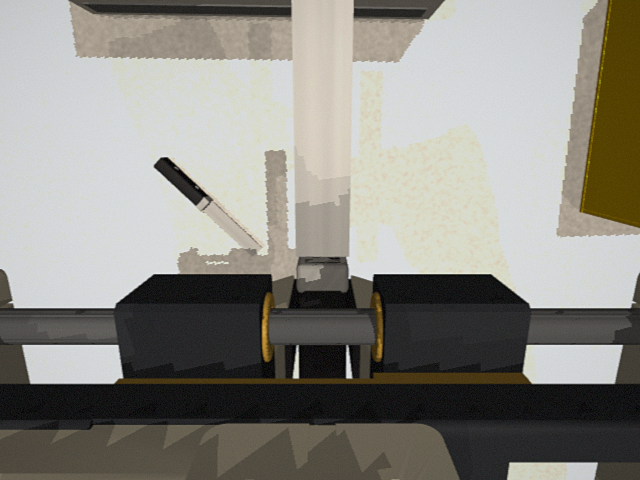

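The picture shows the blade centred (col 292-353 at the top, 296-349 at row 255), straight along the tool. I check its tilt from its apparent width, and the slot with the fixed cameras.

```bash
python3 - <<'E'
from h import *
np.set_printoptions(precision=4,suppress=True)
c=cam('wrist');im=c['color'];T=telemetry.read_state();W=c['W']
g=cv2.GaussianBlur(cv2.cvtColor(im,cv2.COLOR_BGR2GRAY).astype(np.float32),(3,9),0)
for r in [70,90,110,130,150,170,190,210,225,240]:
    dx=np.gradient(g[r]); a=270+np.argmax(abs(dx[270:315]));b=332+np.argmax(abs(dx[332:375]));w=b-a;z=c['fx']*.022/w
    p=W@np.r_[((a+b)/2-c['cx'])/c['fx']*z,(r-c['cy'])/c['fy']*z,z,1];print(r,a,b,p[:3])
t=cv2.imread('pics/top3.png');s=cv2.imread('pics/side3.png')
a=cv2.resize(t[150:270,290:410],(480,480),interpolation=cv2.INTER_CUBIC)
b=cv2.resize(s[160:280,290:410],(480,480),interpolation=cv2.INTER_CUBIC)
m=np.clip(np.hstack([a,b]).astype(float)*1.4,0,255).astype(np.uint8)
cv2.imwrite('pics/crop3.png',cv2.resize(m,(800,400)))
E
```

```text
70 292 352 [0.5127 0.0006 0.2649]
90 293 352 [0.506  0.0017 0.2642]
110 293 351 [0.4991 0.0032 0.2634]
130 293 351 [0.4919 0.0045 0.2653]
150 286 351 [0.4852 0.007  0.2834]
170 286 350 [0.4786 0.0085 0.283 ]
190 287 350 [0.4718 0.0096 0.2826]
210 295 350 [0.4617 0.0101 0.2649]
225 295 349 [0.4554 0.0115 0.2635]
240 295 349 [0.4496 0.0126 0.2651]
```

View pics/crop3.png

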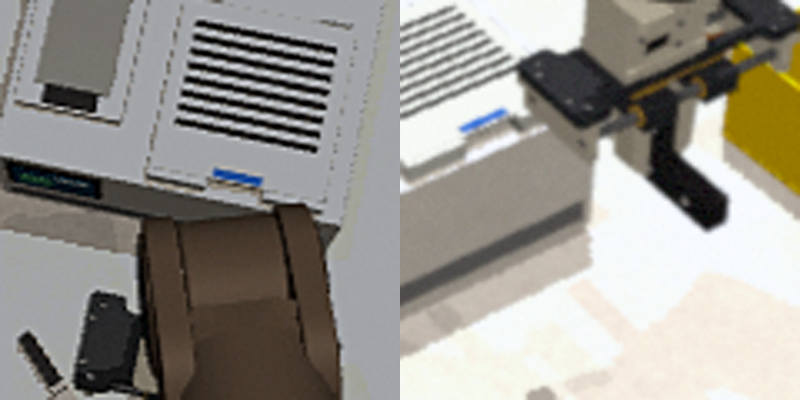

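```bash
python3 - <<'E'
from h import *
np.set_printoptions(precision=4,suppress=True)
t=cam('top');s=cam('side')
for n,p in dict(cl=(334.1,203.4),cr=(386.6,213.6),dl=(290,198),dr=(392,216.6)).items(): print(n,onz(t,p,.14))
f=120/400
for n,p in dict(dl=(400,192),dr=(590,116)).items():
    print('side',n,onz(s,(290+p[0]*f-120,160+p[1]*f),.14))
# edge profile along slot x through bar in top & side: print gray along line
u=np.array([.983,-.186,0]);b=np.array([.620,-.0195,0])
for off in (-.05,0,.05):
  v=np.array([.186,.983,0])*off
  for c,nm in((t,'top'),(s,'side')):
    print(nm,off,[ (int(d*1000),c['color'][tuple(np.round(proj(c,b+v+u*d+[0,0,.14])).astype(int)[::-1])].sum()//3) for d in np.arange(-.04,.012,.003)])
E
```

```text
cl [0.6216 0.0603 0.14  ]
cr [ 0.5922 -0.0969  0.14  ]
dl [0.6367 0.1933 0.14  ]
dr [ 0.5832 -0.1128  0.14  ]
side dl [0.6187 0.0716 0.14  ]
side dr [ 0.5751 -0.1004  0.14  ]
top -0.05 [(-40, np.uint64(30)), (-37, np.uint64(34)), (-33, np.uint64(38)), (-30, np.uint64(36)), (-27, np.uint64(39)), (-24, np.uint64(36)), (-21, np.uint64(35)), (-18, np.uint64(35)), (-15, np.uint64(30)), (-12, np.uint64(24)), (-9, np.uint64(15)), (-6, np.uint64(134)), (-3, np.uint64(122)), (0, np.uint64(106)), (2, np.uint64(118)), (5, np.uint64(118)), (8, np.uint64(118)), (11, np.uint64(118))]
side -0.05 [(-40, np.uint64(92)), (-37, np.uint64(92)), (-33, np.uint64(90)), (-30, np.uint64(89)), (-27, np.uint64(89)), (-24, np.uint64(91)), (-21, np.uint64(99)), (-18, np.uint64(107)), (-15, np.uint64(115)), (-12, np.uint64(118)), (-9, np.uint64(90)), (-6, np.uint64(93)), (-3, np.uint64(88)), (0, np.uint64(85)), (2, np.uint64(102)), (5, np.uint64(139)), (8, np.uint64(139)), (11, np.uint64(140))]
top 0 [(-40, np.uint64(30)), (-37, np.uint64(29)), (-33, np.uint64(21)), (-30, np.uint64(49)), (-27, np.uint64(46)), (-2
[... 797 characters left out ...]
64(45)), (-24, np.uint64(44)), (-21, np.uint64(37)), (-18, np.uint64(109)), (-15, np.uint64(107)), (-12, np.uint64(35)), (-9, np.uint64(75)), (-6, np.uint64(126)), (-3, np.uint64(120)), (0, np.uint64(114)), (2, np.uint64(119)), (5, np.uint64(117)), (8, np.uint64(117)), (11, np.uint64(118))]
side 0.05 [(-40, np.uint64(101)), (-37, np.uint64(101)), (-33, np.uint64(100)), (-30, np.uint64(99)), (-27, np.uint64(101)), (-24, np.uint64(102)), (-21, np.uint64(106)), (-18, np.uint64(130)), (-15, np.uint64(140)), (-12, np.uint64(136)), (-9, np.uint64(107)), (-6, np.uint64(98)), (-3, np.uint64(91)), (0, np.uint64(96)), (2, np.uint64(107)), (5, np.uint64(156)), (8, np.uint64(175)), (11, np.uint64(171))]
```

Both cameras place the deck edge 19.5 mm before the bar centre. So slot ≈ (0.607, -0.017, 0.1445) with yaw -10.5°, and the cover's front is about 6 mm behind the edge, as stated.

```bash
python3 - <<'E'
from h import *
plan([((.4596,.0109,.1375),Rt(-10.5),1)])
E
```

```text
0.0487 -0.0004 0.1546 -0 -0 -0.0009 1  rows~3.1
end [0.45960148 0.01087965 0.13748022] [-3.14148101e+00 -8.56036547e-05 -1.83316335e-01]
```

>>> servo_tool(increments="0.049 0 0.05 0 0 0 1;0.049 0 0.1 0 0 0 1;0.049 0 0.13 0 0 0 1;0.049 0 0.1545 0 0 0 1;0.049 0 0.1545 0 0 0 1")

```text
time: 8.82
ee_pos: [0.4571, 0.0101, 0.134]
eef_rot: [3.138, 0.006, -0.189]
force: [-1.2, -0.1, -0.7]
finger_gap: 0.215
```

>>> servo_tool(increments="0 0 0 0 0 0 1;0 0 0 0 0 0 1")

```text
time: 8.98
ee_pos: [0.4606, 0.0105, 0.1387]
eef_rot: [-3.141, -0.001, -0.189]
force: [-0.3, -0.1, -0.8]
finger_gap: 0.213
```

```bash
python3 - <<'E'
from h import *
np.set_printoptions(precision=4,suppress=True)
s=telemetry.read_state();print(s['time'],s['ee_pos'],s['eef_rot'],s['force'])
c=cam('wrist');k=cam('side')
a=c['color'][0:300,170:470];b=cv2.resize(k['color'][150:270,270:390],(400,400),interpolation=cv2.INTER_CUBIC)
cv2.imwrite('pics/c4.png',np.hstack([cv2.resize(a,(400,400)),b]));cv2.imwrite('pics/w4.png',c['color'])
for t,z in [('slot',.1445),('deck_edge',.14),('spatula_tip',.1445)]: print(t,[(d['xy'],round(d['conf'],2),onz(c,d['xy'],z)) for d in cams.recognise('wrist',t)])
u=np.array([.983,-.182,0])
print('tip exp px',proj(c,s['ee_pos']+.125*u+[0,0,.007]),'slot exp',proj(c,[.607,-.017,.1445]),'edge',proj(c,[.601,-.016,.14]),'side tip',proj(k,s['ee_pos']+.125*u+[0,0,.007]),'side slot',proj(k,[.607,-.017,.1445]))
E
```

```text
8.9833 [0.4606 0.0105 0.1387] [-3.141  -0.0014 -0.1892] [-0.2629 -0.0711 -0.8398]
slot [([219.9, 11.3], 0.68, array([0.5771, 0.0247, 0.1445]))]
deck_edge [([221.6, 14.8], 0.96, array([0.5774, 0.0252, 0.14  ]))]
spatula_tip [([130.3, 248.4], 0.92, array([0.5005, 0.082 , 0.1445])), ([321.1, 162.1], 0.82, array([ 0.5196, -0.0003,  0.1445])), ([221.4, 14.2], 0.38, array([0.5762, 0.0244, 0.1445]))]
tip exp px [320.1764 -33.3318] slot exp [ 320.7609 -115.7477] edge [321.2509 -85.9082] side tip [322.2794 207.0827] side slot [317.0486 202.4395]
```

View pics/c4.png

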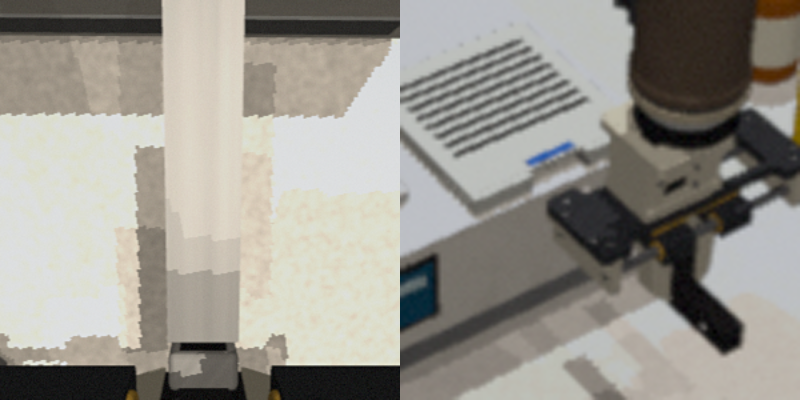

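The side crop shows the notch under the bar where the estimate projects (about 557,175 in the crop). The wrist crop shows the blade square to the instrument face. Inserting slowly, with a force check.

>>> servo_tool(increments="0.01 0 0.0015 0 0 0 1;0.02 0 0.0015 0 0 0 1;0.03 0 0.0015 0 0 0 1;0.036 0 0.0015 0 0 0 1;0.041 0 0.0015 0 0 0 1")

```text
time: 9.65
ee_pos: [0.4806, 0.0061, 0.1324]
eef_rot: [3.14, 0.025, -0.188]
force: [-34.4, 8.4, 0.4]
finger_gap: 0.216
```

>>> servo_tool(increments="0 0 0 0 0 0 1;0 0 0 0 0 0 1")

```text
time: 9.82
ee_pos: [0.4807, 0.006, 0.1323]
eef_rot: [3.139, 0.024, -0.188]
force: [-29.0, 7.0, 0.3]
finger_gap: 0.217
```

Blocked with about 34 N at the deck edge. The arm dipped to z 0.132 while moving, so the blade was too low. Back off, raise, and check where the blade is.

>>> servo_tool(increments="-0.03 0 0 0 0 0 1;-0.04 0 -0.006 0 0 0 1;-0.04 0 -0.006 0 0 0 1;-0.04 0 -0.006 0 0 0 1;-0.04 0 -0.006 0 0 0 1")

```text
time: 10.23
ee_pos: [0.4625, 0.0103, 0.1418]
eef_rot: [-3.141, -0.003, -0.189]
force: [0.4, 0.7, -1.6]
finger_gap: 0.216
```

```bash
cat > bl.py <<'E'
from h import *
np.set_printoptions(precision=4,suppress=True)
s=telemetry.read_state();print(s['time'],s['ee_pos'],s['eef_rot'],s['force'])
c=cam('wrist');im=c['color'];W=c['W']
g=cv2.GaussianBlur(cv2.cvtColor(im,cv2.COLOR_BGR2GRAY).astype(np.float32),(5,11),0)
def sub(d,i):
    a,b,e=abs(d[i-1]),abs(d[i]),abs(d[i+1]);return i+.5*(a-e)/(a-2*b+e+1e-9)
for r in range(5,250,20):
    dx=np.gradient(g[r]); a=sub(dx,282+np.argmax(abs(dx[282:305])));b=sub(dx,338+np.argmax(abs(dx[338:362])));w=b-a;z=c['fx']*.022/w
    p=W@np.r_[((a+b)/2-c['cx'])/c['fx']*z,(r-c['cy'])/c['fy']*z,z,1];print(r,round(a,1),round(b,1),p[:3]-s['ee_pos'])
# last row of blade/handle front
print('col',g[240:300:3,322].astype(int))
t=W@np.r_[0,0,0,1];print('cam pos',t,W[:3,2])
k=cam('side')
cv2.imwrite('pics/c5.png',cv2.resize(k['color'][160:260,270:390],(800,667),interpolation=cv2.INTER_CUBIC)[:600])
cv2.imwrite('pics/w5.png',im)
E
python3 bl.py
```

```text
10.2333 [0.4625 0.0103 0.1418] [-3.141  -0.0026 -0.189 ] [ 0.4297  0.7258 -1.5592]
5 288.7 353.4 [ 0.1106 -0.0207  0.0099]
25 289.0 353.3 [ 0.1044 -0.0195  0.0105]
45 289.6 352.7 [ 0.0985 -0.0184  0.0095]
65 289.7 352.3 [ 0.0921 -0.0171  0.0098]
85 290.3 352.0 [ 0.0856 -0.0159  0.0096]
105 291.6 351.6 [ 0.0792 -0.0148  0.0072]
125 291.7 360.9 [ 0.0711 -0.0149  0.0286]
145 292.4 351.1 [ 0.0652 -0.0122  0.0077]
165 292.6 350.4 [ 0.058  -0.0108  0.0071]
185 293.2 350.1 [ 0.0505 -0.0094  0.0066]
205 293.7 349.8 [ 0.0428 -0.0079  0.0064]
225 293.9 349.2 [ 0.0349 -0.0063  0.0059]
245 294.7 349.0 [ 0.0266 -0.0049  0.0053]
col [155 155 155 155 155 155 156 151 120  80  65  65  75  89  95  95  93  93
  92  90]
cam pos [ 0.5281 -0.0022  0.2988  1.    ] [-0.2403  0.0464 -0.9696]
```

View pics/c5.png

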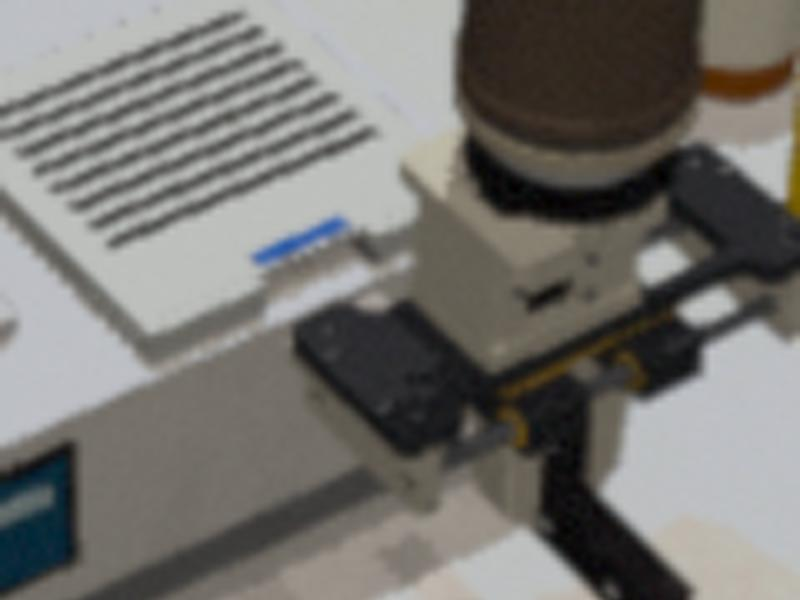

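The picture shows the notch clearly and nothing moved. The wrist measurement says the blade is now tilted up about 3° in the grip, so I level it, settle, and check the height before going in slowly.

>>> servo_tool(increments="0 0 0.0035 0 -0.0075 0 1;0 0 0.0035 0 -0.0075 0 1;0 0 0.0035 0 -0.0075 0 1;0 0 0.0035 0 -0.0075 0 1")

```text
time: 10.67
ee_pos: [0.4608, 0.01, 0.1382]
eef_rot: [3.141, 0.046, -0.19]
force: [0.2, -0.1, -0.7]
finger_gap: 0.213
```

```bash
python3 bl.py; python3 - <<'E'
import cv2,numpy as np
for n in('w3','w4','w5'):
    g=cv2.cvtColor(cv2.imread(f'pics/{n}.png'),cv2.COLOR_BGR2GRAY)[240:300,310:335].mean(1);print(n,240+np.argmin(np.diff(g)),np.diff(g).min())
E
```

```text
10.6667 [0.4608 0.01   0.1382] [ 3.1411  0.0461 -0.1897] [ 0.2401 -0.1037 -0.7459]
5 288.6 353.5 [ 0.1109 -0.0208  0.0047]
25 289.1 353.0 [ 0.105  -0.0197  0.0045]
45 289.7 352.8 [ 0.0988 -0.0186  0.0046]
65 290.0 352.3 [ 0.0926 -0.0173  0.0047]
85 291.2 352.2 [ 0.0862 -0.0163  0.0038]
105 284.8 355.8 [ 0.0786 -0.0144  0.0266]
125 291.8 351.1 [ 0.0726 -0.0136  0.0038]
145 292.1 356.4 [ 0.066  -0.0133  0.0172]
165 292.8 361.9 [ 0.0604 -0.0131  0.0288]
185 293.2 350.0 [ 0.0508 -0.0094  0.004 ]
205 293.7 349.7 [ 0.0431 -0.008   0.004 ]
225 294.0 349.2 [ 0.0351 -0.0064  0.0039]
245 294.6 348.8 [ 0.0269 -0.0049  0.0039]
col [157 157 157 157 143 109  96  95  92  77  66  65  73  88  96  96  94  94
  92  91]
cam pos [ 0.5339 -0.0038  0.2918  1.    ] [-0.2866  0.0544 -0.9565]
w3 256 -71.48
w4 256 -93.16
w5 266 -31.239999999999995
```

>>> servo_tool(increments="0.006 0 -0.0028 0 0 0 1;0.012 0 -0.0028 0 0 0 1;0.0187 0 -0.0028 0 0 0 1;0.0187 0 -0.0028 0 0 0 1;0.0187 0 -0.0028 0 0 0 1")

```text
time: 11.18
ee_pos: [0.4757, 0.0073, 0.1398]
eef_rot: [3.141, 0.047, -0.189]
force: [-0.0, 0.7, -0.9]
finger_gap: 0.214
```

>>> servo_tool(increments="0.004 0 -0.0002 0 0 0 1;0.008 0 -0.0004 0 0 0 1;0.012 0 -0.0006 0 0 0 1;0.015 0 -0.0007 0 0 0 1;0.015 0 -0.0007 0 0 0 1")

```text
time: 11.6
ee_pos: [0.4877, 0.0051, 0.1399]
eef_rot: [3.141, 0.047, -0.189]
force: [-0.6, 0.4, -1.5]
finger_gap: 0.215
```

>>> servo_tool(increments="0.005 0 -0.0002 0 0 0 1;0.01 0 -0.0005 0 0 0 1;0.015 0 -0.0007 0 0 0 1;0.015 0 -0.0007 0 0 0 1")

```text
time: 11.93
ee_pos: [0.4999, 0.0028, 0.1399]
eef_rot: [3.141, 0.046, -0.189]
force: [0.2, -0.3, -0.3]
finger_gap: 0.214
```

>>> servo_tool(increments="0.005 0 -0.0002 0 0 0 1;0.01 0 -0.0005 0 0 0 1;0.015 0 -0.0007 0 0 0 1;0.015 0 -0.0007 0 0 0 1")

```text
time: 12.27
ee_pos: [0.5117, 0.0006, 0.1399]
eef_rot: [3.141, 0.046, -0.189]
force: [0.6, 0.6, -1.7]
finger_gap: 0.212
```

>>> servo_tool(increments="0.004 0 -0.0002 0 0 0 1;0.008 0 -0.0004 0 0 0 1;0.008 0 -0.0004 0 0 0 1")

```text
time: 12.52
ee_pos: [0.5177, -0.0006, 0.1399]
eef_rot: [3.142, 0.047, -0.189]
force: [-0.2, -0.2, -0.1]
finger_gap: 0.214
```

```bash
python3 - <<'E'
from h import *
s=telemetry.read_state();print(s['time'],s['ee_pos'],s['eef_rot'],s['force'],s['wrist_torque'])
k=cam('side');w=cam('wrist')
a=cv2.resize(k['color'][150:270,270:390],(400,400),interpolation=cv2.INTER_CUBIC)
b=cv2.resize(w['color'][0:300,170:470],(400,400))
cv2.imwrite('pics/c6.png',np.hstack([b,a]))
E
```

```text
12.5167 [ 0.51767481 -0.0005822   0.13992058] [ 3.14155817  0.04652436 -0.18916844] [-0.22146342 -0.24643719 -0.09800404] [-0.00379562  0.12115869 -0.04117929]
```

View pics/c6.png

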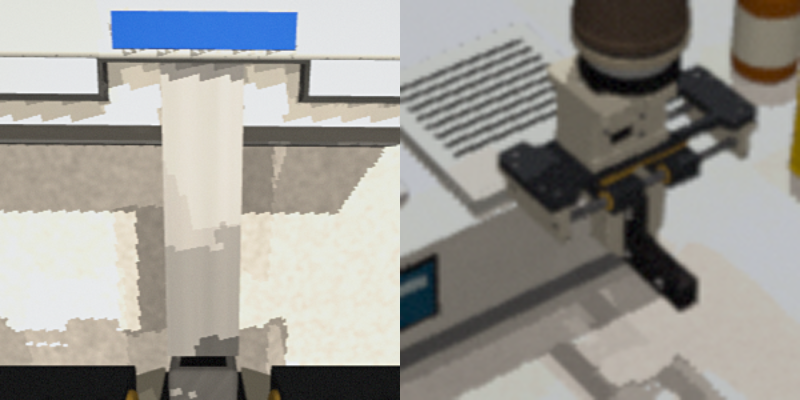

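The wrist crop shows the blade running under the lip, centred below the blue bar. I place the deck edge and lip from this picture to get the real insertion depth.

```bash
python3 - <<'E'
from h import *
np.set_printoptions(precision=4,suppress=True)
s=telemetry.read_state();c=cam('wrist')
u=np.array([.982,-.188,0])
g=cv2.cvtColor(c['color'],cv2.COLOR_BGR2GRAY)
print('edge col 270',g[80:115,270]);print('col 385',g[80:115,385]);print('lip col 280',g[30:60,280])
for r,z,n in((94,.14,'deck edge'),(76,.14,'tab foot'),(68,.156,'tab top'),(45,.149,'lip bottom'),(42,.156,'lip top'),(36,.156,'bar near'),(9,.156,'bar far')):
    print(n,(onz(c,(322,r),z)-s['ee_pos'])@u)
E
```

```text
edge col 270 [231 231 230 230 232 232 232 231 233 231 232 237 243 109  81  83  82  83
  88  78  82  84  83  80  91 109 107  57 107 171 172 170 166 165 165]
col 385 [231 231 233 233 233 206 202 203 200 206 222 235 236 244 104  75  81  87
  93  84  86  86  84  86  87  97 118 107  53  98 157 158 154 156 157]
lip col 280 [109 114 107 110 103  95 241 235 233 225 209 188 145  83  69  76 149 151
 164 168 166 164 167 203 205 203 202 204 203 199]
deck edge 0.0848651069561755
tab foot 0.09103977017475626
tab top 0.09173482564618216
lip bottom 0.09974728184462611
lip top 0.09939637790624935
bar near 0.10112592867158571
bar far 0.1087372877566631
```

The tab plane is 91.0 mm ahead of the TCP and the deck edge 84.9 mm, so the 6 mm spacing checks. The tip is about 30 mm inside the mouth. Now I lever about the deck edge, handle down.

>>> servo_tool(increments="0.0024 0 0.0185 0 0.0167 0 1;0.0037 0 0.024 0 0.025 0 1;0.0052 0 0.0293 0 0.0333 0 1;0.0073 0 0.0345 0 0.0417 0 1;0.0095 0 0.0396 0 0.05 0 1")

```text
time: 13.08
ee_pos: [0.5226, -0.0017, 0.1081]
eef_rot: [-3.141, -0.269, -0.19]
force: [-0.4, -0.8, 0.2]
finger_gap: 0.217
```

```bash
python3 - <<'E'
from h import *
s=telemetry.read_state();print(s['time'],s['ee_pos'],s['eef_rot'],s['force'],s['wrist_torque'],s['finger_gap'])
for d in cams.recognise('wrist','cover'): print(d)
E
```

```text
13.0833 [ 0.52260203 -0.00165361  0.10806645] [-3.14088496 -0.26935997 -0.18954184] [-0.40842072 -0.79951825  0.19219554] [-0.06476469  0.74979494 -0.12595002] 0.21716107726652195
{'xy': [326.7, 33.0], 'conf': 0.93}
```

>>> servo_tool(increments="0.0008 0 0.0055 0 0.0083 0 1;0.0017 0 0.0111 0 0.0167 0 1;0.0017 0 0.0111 0 0.0167 0 1")

```text
time: 13.38
ee_pos: [0.5245, -0.0021, 0.0985]
eef_rot: [3.141, -0.37, -0.188]
force: [-2.0, 0.0, -0.9]
finger_gap: 0.217
```

```bash
python3 - <<'E'
from h import *
s=telemetry.read_state();print(s['time'],s['ee_pos'],s['eef_rot'],s['force'],s['wrist_torque'],s['finger_gap'])
w=cam('wrist');k=cam('side')
cv2.imwrite('pics/c7.png',np.hstack([cv2.resize(w['color'][0:300,170:470],(400,400)),cv2.resize(k['color'][110:270,230:390],(400,400),interpolation=cv2.INTER_CUBIC)]))
E
```

```text
13.3833 [ 0.52452113 -0.00207856  0.09854146] [ 3.14104965 -0.37031915 -0.18842043] [-1.95782261  0.03449146 -0.88644359] [ 0.0373333   0.72052954 -0.0600992 ] 0.21729003313594658
```

View pics/c7.png

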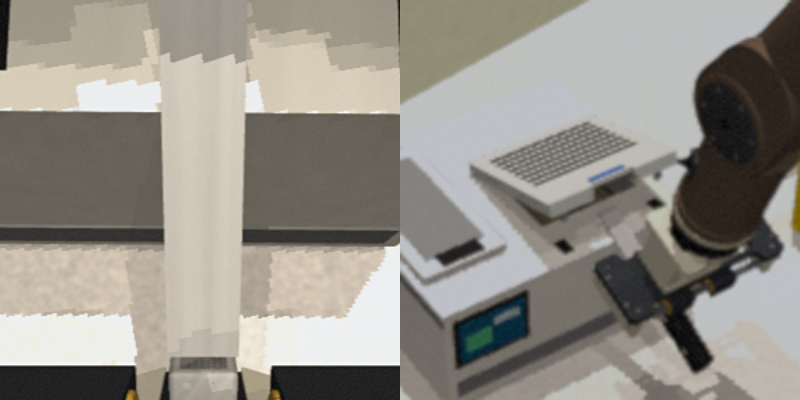

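The cover has let go and is swinging open (side crop). Retract along the blade, then level it.

>>> servo_tool(increments="-0.03 0 0 0 0 0 1;-0.06 0 0 0 0 0 1;-0.1 0 0 0 0 0 1;-0.13 0 0 0 0 0 1;-0.13 0 0 0 0 0 1")

```text
time: 13.9
ee_pos: [0.454, 0.0156, 0.073]
eef_rot: [-3.136, -0.355, -0.188]
force: [0.3, 0.5, -1.4]
finger_gap: 0.214
```

>>> servo_tool(increments="0 0 0 0 -0.0166 0 1;0 0 0 0 -0.0332 0 1;0 0 0 0 -0.0498 0 1;0 0 0 0 -0.0662 0 1;0 0 0 0 -0.0662 0 1")

```text
time: 14.32
ee_pos: [0.457, 0.0147, 0.0737]
eef_rot: [-3.14, 0.067, -0.184]
force: [2.7, 0.2, -0.8]
finger_gap: 0.217
```

```bash
python3 bl.py | head -15; python3 - <<'E'
from h import *
s=telemetry.read_state();P=s['ee_pos'];q=R.from_euler('xyz',s['eef_rot'])
plan([((P[0],P[1],.03),q,1),((P[0],P[1],.0062),q,1)])
E
```

```text
14.3167 [0.457  0.0147 0.0737] [-3.14    0.0666 -0.1845] [ 2.7438  0.179  -0.838 ]
5 288.1 354.8 [ 0.1101 -0.0202  0.0065]
25 288.8 354.4 [ 0.1044 -0.0192  0.0061]
45 289.0 354.1 [ 0.0983 -0.0181  0.0071]
65 290.0 353.8 [ 0.0923 -0.0171  0.0063]
85 290.3 353.0 [ 0.0861 -0.0158  0.0059]
105 290.9 352.5 [ 0.0796 -0.0146  0.0054]
125 291.3 352.0 [ 0.0728 -0.0133  0.0056]
145 291.9 361.1 [ 0.067  -0.0139  0.0256]
165 292.4 351.0 [ 0.0587 -0.0107  0.005 ]
185 293.0 350.6 [ 0.0512 -0.0093  0.0049]
205 293.3 350.1 [ 0.0437 -0.0079  0.0053]
225 293.9 349.7 [ 0.0357 -0.0064  0.005 ]
245 278.3 349.1 [ 0.0389 -0.0046  0.0381]
col [157 157 157 154 142 109  95  95  92  68  43  43  58  81  94  97  99 103
0.0031 0.0001 0.0531 0 0 0 1  rows~1.0
0.0017 0 0.0297 0 0 0 1  rows~0.6
end [0.45480377 0.01368958 0.00617866] [-3.14028552  0.05816332 -0.18695889]
```

>>> servo_tool(increments="-0.03 0 0.03 0 0 0 1;-0.058 0 0.05 0 0 0 1;-0.056 0 0.07 0 0 0 1;-0.055 0 0.08 0 0 0 1;-0.055 0 0.0875 0 0 0 1")

```text
time: 14.83
ee_pos: [0.4049, 0.024, 0.0058]
eef_rot: [-3.137, 0.06, -0.187]
force: [-5.6, 2.0, 42.3]
finger_gap: 0.215
```

>>> servo_tool(increments="0 0 0 0 0 0 1;0 0 0 0 0 0 0.6;0 0 0 0 0 0 0.55;0 0 0 0 0 0 0.55;0 0 0 0 0 0 0.55")

```text
time: 15.25
ee_pos: [0.4058, 0.0238, 0.0056]
eef_rot: [-3.139, 0.06, -0.187]
force: [-0.8, 0.7, -0.1]
finger_gap: 0.432
```

>>> servo_tool(increments="0 0 -0.03 0 0 0 0.55;0 0 -0.08 0 0 0 0.55;0 0 -0.13 0 -0.009 0 0.55;0 0 -0.18 0 -0.009 0 0.55;0 0 -0.23 0 -0.009 0 0.55")

```text
time: 15.67
ee_pos: [0.4166, 0.0204, 0.1909]
eef_rot: [-3.141, 0.118, -0.188]
force: [0.7, 1.1, 0.3]
finger_gap: 0.449
```

```bash
python3 - <<'E'
from h import *
np.set_printoptions(precision=4,suppress=True)
s=telemetry.read_state();print(s['time'],s['ee_pos'],s['eef_rot'],s['joint_pos'],s['force'],s['finger_gap'])
for n in('top','side','wrist'):
    c=cam(n);cv2.imwrite(f'pics/{n}8.png',c['color'])
    for t,z in(('filter_bar',.125),('spatula_grip',.013),('waste_in',.004)): print(n,t,[(d['xy'],round(d['conf'],2),onz(c,d['xy'],z)) for d in cams.recognise(n,t)])
a=cv2.resize(cv2.imread('pics/side8.png')[100:340,180:500],(530,400));b=cv2.resize(cv2.imread('pics/top8.png')[110:240,290:378],(270,400))
cv2.imwrite('pics/c8.png',np.hstack([a,b]))
E
```

```text
15.6667 [0.4166 0.0204 0.1909] [-3.1406  0.1179 -0.1879] [-1.0738  0.3933  1.2507  2.07   -0.4219  1.1061 -1.3616] [0.747  1.0771 0.2985] 0.4492960755193189
top filter_bar [([363.8, 179.5], 0.85, array([ 0.7025, -0.0302,  0.125 ]))]
top spatula_grip [([216.1, 327.0], 0.56, array([0.2528, 0.4223, 0.013 ])), ([300.7, 262.3], 0.44, array([0.4596, 0.1632, 0.013 ]))]
top waste_in [([473.4, 261.4], 0.8, array([ 0.4713, -0.391 ,  0.004 ]))]
side filter_bar [([274.3, 141.6], 0.7, array([ 0.906 , -0.1432,  0.125 ])), ([292.4, 186.3], 0.64, array([ 0.7178, -0.0343,  0.125 ]))]
side spatula_grip [([287.9, 423.5], 0.84, array([0.255 , 0.4364, 0.013 ])), ([314.8, 298.6], 0.57, array([0.4567, 0.1447, 0.013 ]))]
side waste_in [([433.6, 193.8], 0.85, array([ 0.4937, -0.4151,  0.004 ]))]
wrist filter_bar []
wrist spatula_grip [([177.1, 182.6], 0.74, array([0.4518, 0.1394, 0.013 ])), ([323.7, 167.9], 0.59, array([0.441 , 0.0154, 0.013 ]))]
wrist waste_in []
```

View pics/c8.png

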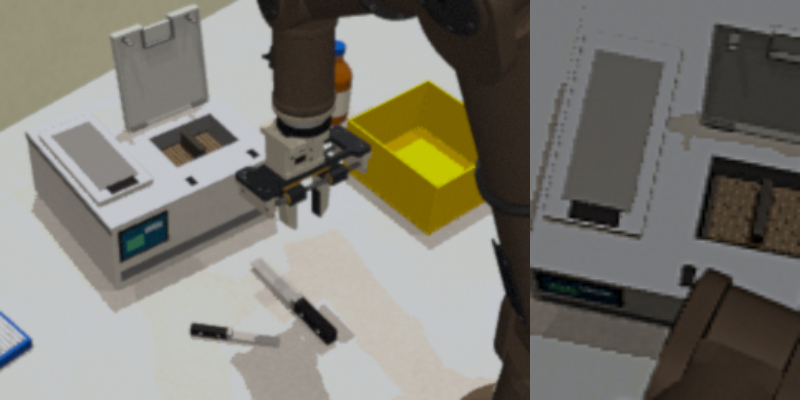

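The picture shows the cover standing open, the big spatula flat on the bench and the bar visible in the well (side crop ~(193,143); top px ~(366,178)). Joint 3 is at 1.25, close to its 1.32 limit, so I'll watch it.

```bash
python3 - <<'E'
from h import *
np.set_printoptions(precision=4,suppress=True)
t=cam('top');print(onz(t,(365.6,178.4),.14))
plan([((.50,0.003,.24),Rt(-10.5),.55),((.70,-.035,.22),Rt(-10.5),.55)])
E
```

```text
[ 0.7012 -0.0345  0.14  ]
0.0989 0.0024 -0.0765 -0.0003 0.0189 -0.0007 0.55  rows~2.4
0.1272 0.0006 0.0125 -0 -0 0 0.55  rows~2.5
0.1273 0.0007 0.0125 -0 -0 0 0.55  rows~2.5
end [ 0.7   -0.035  0.22 ] [-3.1413 -0.0001 -0.183 ]
```

>>> servo_tool(increments="0.099 0.002 -0.076 0 0.019 0 0.55;0.099 0.002 -0.076 0 0.019 0 0.55;0.099 0.002 -0.076 0 0.019 0 0.55;0.099 0.002 -0.076 0 0.019 0 0.55")

```text
time: 16.65
ee_pos: [0.504, 0.0037, 0.2422]
eef_rot: [-3.139, -0.007, -0.185]
force: [0.3, 0.4, 0.3]
finger_gap: 0.45
```

```bash
python3 - <<'E'
from h import *
s=telemetry.read_state();print(s['time'],s['ee_pos'],s['eef_rot'],s['joint_pos'].round(3))
E
```

```text
16.65 [0.50399619 0.00373599 0.24220146] [-3.13868792 -0.00670112 -0.18498747] [-1.005  0.385  1.218  1.904 -0.405  1.125 -1.388]
```

>>> servo_tool(increments="0.126 0 0.012 0 0 0 0.55;0.126 0 0.012 0 0 0 0.55;0.126 0 0.012 0 0 0 0.55;0.126 0 0.012 0 0 0 0.55")

```text
time: 16.98
ee_pos: [0.6016, -0.0164, 0.2288]
eef_rot: [3.141, -0.001, -0.188]
force: [-0.4, -0.0, -0.2]
finger_gap: 0.452
```

>>> servo_tool(increments="0.124 0 0.012 0 0 0 0.55;0.124 0 0.012 0 0 0 0.55;0.124 0 0.012 0 0 0 0.55;0.124 0 0.012 0 0 0 0.55;0.124 0 0.012 0 0 0 0.55")

```text
time: 17.4
ee_pos: [0.6961, -0.0347, 0.2198]
eef_rot: [-3.141, 0.001, -0.189]
force: [-0.5, -0.5, -0.1]
finger_gap: 0.448
```

```bash
python3 - <<'E'
from h import *
np.set_printoptions(precision=4,suppress=True)
s=telemetry.read_state();print(s['time'],s['ee_pos'],s['eef_rot'],s['joint_pos'].round(3))
w=cam('wrist');cv2.imwrite('pics/w9.png',w['color'])
for d in cams.silhouettes('wrist','filter_bar'):
    ys,xs=np.nonzero(d['region']);print(d['xy'],d['conf'],xs.min(),xs.max(),ys.min(),ys.max(),onz(w,d['xy'],.13))
t=cam('top')
for d in cams.recognise('top','filter_bar'): print('top',d)
k=cam('side')
m=np.hstack([cv2.resize(w['color'],(440,330)),cv2.resize(k['color'][100:250,200:364],(361,330))]);cv2.imwrite('pics/c9.png',m)
E
```

```text
17.4 [ 0.6961 -0.0347  0.2198] [-3.1406  0.0008 -0.1889] [-0.562  0.724  0.995  1.433 -0.613  1.315 -1.288]
[322.4, 217.7] 0.6 241 403 167 278 [ 0.7158 -0.0385  0.13  ]
top {'xy': [375.0, 184.8], 'conf': 0.45}
```

View pics/c9.png

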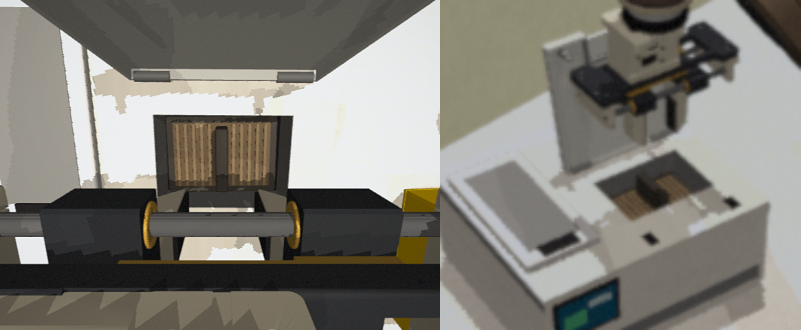

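```bash
python3 - <<'E'
from h import *
np.set_printoptions(precision=4,suppress=True)
s=telemetry.read_state();w=cam('wrist');print(s['ee_pos'],s['eef_rot'])
im=cv2.imread('pics/w9.png');g=cv2.cvtColor(im,cv2.COLOR_BGR2GRAY)
print('row230',g[230,295:350]);print('col322',g[160:300:4,322])
a=onz(w,(321.5,184),.14);b=onz(w,(322,279),.14);print(a,b,np.linalg.norm(a-b),(a+b)/2)
print('well',onz(w,(320,167),.14),onz(w,(320,273),.14))
plan([((.703,-.036,.15),Rt(-10.7),.55),((.703,-.036,.114),Rt(-10.7),.55)])
E
```

```text
[ 0.6961 -0.0332  0.2215] [-3.1382 -0.0013 -0.1871]
row230 [111  98  90  94  95  91  89  78  95 119 125 124 105  62  56  52  56  51
  41  50  58  64  60  64  63  63  65  65  65  67  63  68  62  67  59  55
  56  81  99  94  93  78 100 135 134 134 112  85  94  94  95  96  96  87
 106]
col322 [238 239  41  57  35 100  33  50  66  66  65  63  66  64  69  63  61  66
  64  65  67  65  63  62  37  40  40  44  39  46  54  56  53  52  55]
[ 0.7383 -0.0404  0.14  ] [ 0.6777 -0.0293  0.14  ] 0.06155415926299651 [ 0.708  -0.0349  0.14  ]
well [ 0.7485 -0.0415  0.14  ] [ 0.682  -0.0288  0.14  ]
0.0088 0.0023 0.0894 -0.0005 -0.0002 -0 0.55  rows~1.7
0 0 0.045 -0 -0 -0 0.55  rows~0.9
end [ 0.703 -0.036  0.114] [-3.1414 -0.0002 -0.1869]
```

The bar's top measures 61.5 mm long (60 expected), with its centre near (0.704, -0.035). Descend and grip.

>>> servo_tool(increments="0.01 0.002 0.03 0 0 0 0.55;0.01 0.002 0.06 0 0 0 0.55;0.01 0.002 0.09 0 0 0 0.55;0.01 0.002 0.115 0 0 0 0.55;0.01 0.002 0.134 0 0 0 0.55")

```text
time: 18.12
ee_pos: [0.7037, -0.0357, 0.1123]
eef_rot: [-3.139, 0.0, -0.187]
force: [0.8, 0.2, 1.2]
finger_gap: 0.446
```

>>> servo_tool(increments="0 0 0 0 0 0 0.6;0 0 0 0 0 0 1;0 0 0 0 0 0 1;0 0 0 0 0 0 1;0 0 0 0 0 0 1")

```text
time: 18.53
ee_pos: [0.7049, -0.0364, 0.1147]
eef_rot: [-3.139, -0.002, -0.187]
force: [-0.1, 0.5, -0.5]
finger_gap: 0.157
```

```bash
python3 - <<'E'
from h import *
s=telemetry.read_state();print(s['time'],s['ee_pos'],s['eef_rot'],s['joint_pos'].round(3),s['force'],s['finger_gap'])
E
```

```text
18.5333 [ 0.70493955 -0.03642857  0.11468449] [-3.13873501e+00 -2.36540058e-03 -1.86970438e-01] [-0.529  0.823  0.923  1.526 -0.7    1.146 -1.222] [-0.06100129  0.54509772 -0.53503366] 0.15697751718084563
```

>>> servo_tool(increments="0 0 0 0 0 0 1;0 0 -0.03 0 0 0 1;0 0 -0.06 0 0 0 1;0 0 -0.1 0 0 0 1;0 0 -0.13 0 0 0 1")

```text
time: 18.95
ee_pos: [0.7046, -0.037, 0.2202]
eef_rot: [-3.139, -0.002, -0.187]
force: [0.2, 0.3, 0.2]
finger_gap: 0.127
```

>>> servo_tool(increments="0 0 -0.03 0 0 0 1;0 0 -0.06 0 0 0 1;0 0 -0.08 0 0 0 1;0 0 -0.08 0 0 0 1")

```text
time: 19.28
ee_pos: [0.7055, -0.0379, 0.2862]
eef_rot: [-3.139, -0.007, -0.187]
force: [-0.1, 0.1, 0.4]
finger_gap: 0.13
```

```bash
python3 - <<'E'
from h import *
np.set_printoptions(precision=4,suppress=True)
s=telemetry.read_state();print(s['time'],s['ee_pos'],s['eef_rot'],s['joint_pos'].round(3),s['force'],s['finger_gap'])
for n in('top','side'):
    c=cam(n);cv2.imwrite(f'pics/{n}10.png',c['color']);h=cv2.cvtColor(c['color'],cv2.COLOR_BGR2HSV)
    m=((h[...,0]>22)&(h[...,0]<35)&(h[...,1]>150)).astype(np.uint8)
    ct=max(cv2.findContours(m,0,2)[0],key=cv2.contourArea);q=cv2.approxPolyDP(cv2.convexHull(ct),5,True)[:,0]
    for p in q: print(n,p,'rim',onz(c,p.astype(float),.11)[:2],'foot',onz(c,p.astype(float),0)[:2])
    f=((h[...,0]>22)&(h[...,0]<35)&(h[...,1]>150)&(h[...,2]>150)).astype(np.uint8)
    if f.sum()>50: 
        ct=max(cv2.findContours(f,0,2)[0],key=cv2.contourArea);print('floor?',cv2.boundingRect(ct))
    print([(d['xy'],d['conf'],onz(c,d['xy'],.004)) for d in cams.recognise(n,'waste_in')])
k=cv2.imread('pics/side10.png');t=cv2.imread('pics/top10.png')
cv2.imwrite('pics/c10.png',np.hstack([cv2.resize(k[60:300,200:500],(500,400)),cv2.resize(t[120:320,400:540],(280,400))]))
E
```

```text
19.2833 [ 0.7055 -0.0379  0.2862] [-3.1387 -0.007  -0.1872] [-0.546  0.691  1.019  1.313 -0.584  1.438 -1.323] [-0.1357  0.0522  0.3654] 0.1300662506630507
top [513 233] rim [ 0.5442 -0.4819] foot [ 0.5669 -0.5253]
top [507 302] rim [ 0.3368 -0.4512] foot [ 0.3436 -0.4923]
top [441 292] rim [ 0.3634 -0.2584] foot [ 0.3722 -0.2847]
top [449 221] rim [ 0.5788 -0.2901] foot [ 0.6043 -0.3187]
[([474.1, 261.9], 0.56, array([ 0.4697, -0.3931,  0.004 ]))]
side [390 172] rim [ 0.5776 -0.2915] foot [ 0.6587 -0.4082]
side [404 165] rim [ 0.5694 -0.3464] foot [ 0.6497 -0.4684]
side [451 232] rim [ 0.3049 -0.2083] foot [ 0.3592 -0.3168]
side [437 240] rim [ 0.3132 -0.158 ] foot [ 0.3683 -0.2616]
side [389 202] rim [ 0.4958 -0.1866] foot [ 0.5688 -0.2929]
floor? (390, 171, 42, 32)
[([415.2, 202.6], 0.87, array([ 0.5086, -0.3426,  0.004 ]))]
```

View pics/c10.png

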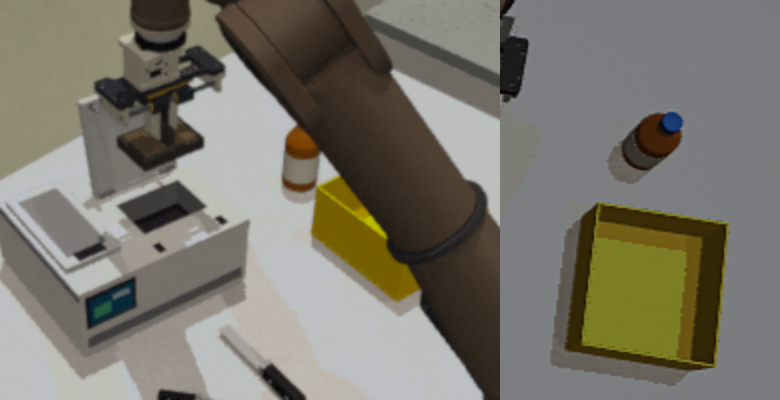

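The filter hangs clear of the well. The bin rim corners give its centre at (0.454, -0.371), yaw -8°, and sides of 219 x 194 mm (220 x 200 stated). The carry passes above the bottle.

```bash
python3 - <<'E'
from h import *
plan([((.454,-.371,.27),Rt(-9),1),((.454,-.371,.068),Rt(-9),1)])
E
```

```text
-0.0763 0.1563 0.004 -0.0001 0 -0.0016 1  rows~3.3
-0.078 0.1556 0.0041 -0.0002 0 -0.0016 1  rows~3.3
-0.0794 0.1547 0.0043 -0.0001 0.0001 -0.0016 1  rows~3.3
-0 0.0001 0.1263 -0 -0 0 1  rows~2.4
-0.0001 0 0.1262 -0 -0 0 1  rows~2.4
end [ 0.45400149 -0.37098661  0.06802965] [-3.14132173e+00 -2.22637504e-04 -1.56904142e-01]
```

>>> servo_tool(increments="-0.026 0.052 0.004 0 0 -0.002 1;-0.052 0.104 0.004 0 0 -0.002 1;-0.076 0.156 0.004 0 0 -0.002 1;-0.076 0.156 0.004 0 0 -0.002 1")

```text
time: 19.82
ee_pos: [0.6164, -0.1543, 0.2779]
eef_rot: [-3.141, 0.001, -0.182]
force: [1.0, -1.8, 0.5]
finger_gap: 0.131
```

>>> servo_tool(increments="-0.026 0.052 0.004 0 0 -0.002 1;-0.052 0.104 0.004 0 0 -0.002 1;-0.078 0.156 0.004 0 0 -0.002 1;-0.078 0.156 0.004 0 0 -0.002 1")

```text
time: 20.15
ee_pos: [0.533, -0.2656, 0.2745]
eef_rot: [-3.141, 0.0, -0.17]
force: [-2.0, -0.2, -1.1]
finger_gap: 0.126
```

>>> servo_tool(increments="-0.026 0.052 0.004 0 0 -0.002 1;-0.052 0.104 0.004 0 0 -0.002 1;-0.079 0.155 0.004 0 0 -0.002 1;-0.079 0.155 0.004 0 0 -0.002 1;-0.079 0.155 0.004 0 0 -0.002 1")

```text
time: 20.57
ee_pos: [0.4515, -0.3763, 0.271]
eef_rot: [-3.14, -0.0, -0.158]
force: [0.2, 0.0, -0.5]
finger_gap: 0.128
```

```bash
python3 - <<'E'
from h import *
np.set_printoptions(precision=4,suppress=True)
s=telemetry.read_state();print(s['time'],s['ee_pos'],s['eef_rot'],s['joint_pos'].round(3),s['force'],s['finger_gap'])
w=cam('wrist');t=cam('top');k=cam('side')
cv2.imwrite('pics/c11.png',np.hstack([cv2.resize(w['color'],(440,330)),cv2.resize(k['color'][90:270,350:540],(348,330))]))
plan([((.454,-.371,.068),Rt(-9),1)])
E
```

```text
20.5667 [ 0.4515 -0.3763  0.271 ] [-3.1403 -0.0003 -0.1576] [-0.088  0.485  1.053  1.657 -0.441  1.261 -0.675] [ 0.2126  0.0253 -0.4821] 0.12782524777837004
-0.0016 0.0004 0.1264 -0.0003 -0 0.0007 1  rows~2.4
-0.0016 0.0002 0.1264 -0.0003 -0.0001 0.0006 1  rows~2.4
end [ 0.454 -0.371  0.068] [ 3.1415  0.0001 -0.157 ]
```

View pics/c11.png

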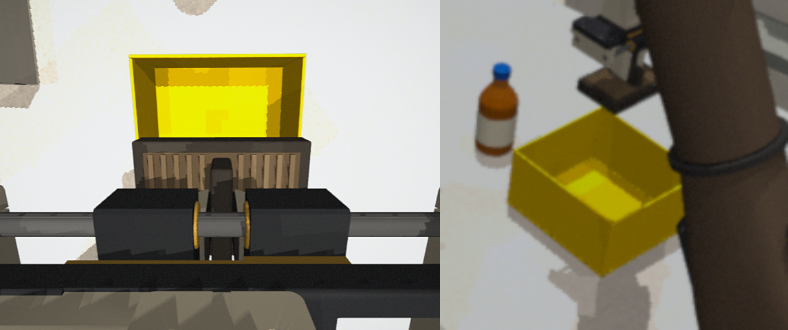

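The wrist view shows the filter centred left-right over the bin (bin cols 131-304, filter 133-310). Lower, release, rise.

>>> servo_tool(increments="0 0 0.04 0 0 0 1;0 0 0.08 0 0 0 1;0 0 0.126 0 0 0 1;0 0 0.126 0 0 0 1")

```text
time: 21.05
ee_pos: [0.4552, -0.3671, 0.1639]
eef_rot: [-3.134, 0.007, -0.146]
force: [0.2, 2.0, -1.2]
finger_gap: 0.127
```

>>> servo_tool(increments="0 0 0.04 0 0 0 1;0 0 0.08 0 0 0 1;0 0 0.126 0 0 0 1;0 0 0.126 0 0 0 1")

```text
time: 21.38
ee_pos: [0.4555, -0.3681, 0.0651]
eef_rot: [-3.135, 0.005, -0.147]
force: [-0.7, 1.4, -0.9]
finger_gap: 0.125
```

>>> servo_tool(increments="0 0 0 0 0 0 0.7;0 0 0 0 0 0 0.6;0 0 0 0 0 0 0.6;0 0 0 0 0 0 0.6;0 0 0 0 0 0 0.6")

```text
time: 21.8
ee_pos: [0.4571, -0.3724, 0.0711]
eef_rot: [-3.14, -0.004, -0.149]
force: [1.2, 0.4, -0.8]
finger_gap: 0.395
```

>>> servo_tool(increments="0 0 -0.04 0 0 0 0.6;0 0 -0.09 0 0 0 0.6;0 0 -0.14 0 0 0 0.6;0 0 -0.2 0 0 0 0.6;0 0 -0.24 0 0 0 0.6")

```text
time: 22.22
ee_pos: [0.4554, -0.3727, 0.2647]
eef_rot: [-3.14, -0.003, -0.15]
force: [1.7, -0.1, 0.7]
finger_gap: 0.401
```

>>> servo_tool(increments="-0.05 -0.05 -0.02 0 0 0 0.6;-0.1 -0.1 -0.04 0 0 0 0.6;-0.1 -0.14 -0.04 0 0 0 0.6;-0.1 -0.18 -0.04 0 0 0 0.6;-0.1 -0.2 -0.04 0 0 0 0.6")

```text
time: 22.63
ee_pos: [0.3995, -0.2106, 0.2942]
eef_rot: [-3.138, -0.002, -0.152]
force: [0.1, 1.5, 0.2]
finger_gap: 0.399
```

```bash
python3 - <<'E'
from h import *
np.set_printoptions(precision=4,suppress=True)
s=telemetry.read_state();print(s['time'],s['ee_pos'],s['joint_pos'].round(3),s['force'],s['finger_gap'])
t=cam('top');print('bar',[(d['xy'],d['conf'],onz(t,d['xy'],.05)) for d in cams.recognise('top','filter_bar')])
k=cam('side')
for n,c in(('top',t),('side',k)):
    for x in('spatula_grip','new_filter_mid','rack_mid','bottle_mid'): print(n,x,[(np.round(d['xy']),round(d['conf'],2)) for d in cams.recognise(n,x)])
cv2.imwrite('pics/c12.png',np.hstack([cv2.resize(t['color'],(400,300)),cv2.resize(k['color'],(400,300))]))
E
```

```text
22.6333 [ 0.3995 -0.2106  0.2942] [-0.72   0.121  1.248  1.926 -0.129  1.179 -1.148] [0.0599 1.4941 0.2105] 0.3986380243663461
bar []
top spatula_grip [(array([213., 328.]), 0.75), (array([351., 169.]), 0.68), (array([346., 272.]), 0.56), (array([305., 269.]), 0.56), (array([178., 227.]), 0.24)]
top new_filter_mid [(array([224., 190.]), 0.77)]
top rack_mid [(array([178., 228.]), 0.65)]
top bottle_mid [(array([476., 193.]), 0.6), (array([343., 272.]), 0.49)]
side spatula_grip [(array([362., 286.]), 0.92), (array([316., 301.]), 0.77), (array([287., 425.]), 0.64)]
side new_filter_mid [(array([172., 307.]), 0.6)]
side rack_mid [(array([154., 361.]), 0.58)]
side bottle_mid [(array([380., 152.]), 0.63)]
```

View pics/c12.png

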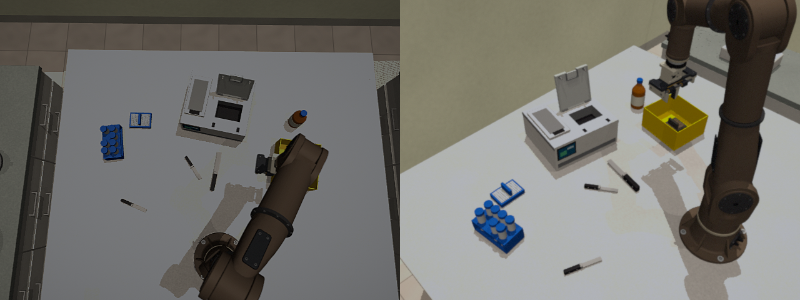

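The picture shows the cover upright, the spatula flat on the bench, the bystanders in place and a dark object in the bin. One last check that the filter is lying low in the bin, then hand in.

```bash
python3 - <<'E'
from h import *
np.set_printoptions(precision=4,suppress=True)
k=cam('side');D=cams.recognise('side','filter_bar')
P=[onz(k,d['xy'],.039) for d in D];print([(d['xy'],d['conf']) for d in D],P)
if any(abs(p[0]-.454)<.09 and abs(p[1]+.371)<.08 for p in P): print(job.job_done())
E
```

```text
[([441.2, 200.6], 0.64)] [array([ 0.4383, -0.3684,  0.039 ])]
the job is handed in; nothing more can be done
None
```

I levered the cover open with the large spatula and laid the spatula back on the bench. I then lifted the dirty filter out by its bar, dropped it in the yellow bin, and handed the job in at about 23 s. The hand-in gives no verdict, so success rests on my own checks below.

- **Prying:** The first push into the slot was too low and hit the deck edge with about 34 N. That slid the spatula a few mm and tilted it about 3° in the grip. I backed off, levelled it and raised it, and the second insertion went in without force. The measured lever angle was about 22° when the cover was seen springing open.
- **Contact force:** I never read the spatula-to-cover force directly. That step is inferred from the catches letting go.
- **Filter:** Only the side camera found the bar at the end, at (0.438, -0.368) assuming it lies flat. That is within 20 mm of the bin centre I measured, (0.454, -0.371). The arm hid it from the top camera, so its height rests on one view.
- **Final picture:** The cover stands upright, the spatula lies flat on the bench, and nothing is near the gripper. In both cameras the new filter, rack and bottle appear within a few pixels of where they started.
- **Other readings:** Setting the spatula down pressed it on the bench with about 42 N at the wrist for a moment. Joint 3 came within about 0.07 rad of its limit but did not pass it in any reading.

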